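Clip-on shelf for the butter dish

ROBOT

A 6-joint arm with a two-finger parallel gripper is mounted at the origin on the work surface. World frame = base frame: x ahead of the robot, y to its left, z up, the work surface at z = 0. Lengths are in mm, angles in rad, forces in N, time in s.
With the tool pointing down it reaches from about 350 to 775 mm from the base axis. Payload 7.3 kg.
Tool frame: the origin (TCP) lies midway between the tips of the shut fingers; the grasp point (between the pads) lies 19 mm behind it; z points along the fingers, y is the line along which they close (so a half turn about z gives the same grasp; the last joint's range is limited). The gripper opens to 92 mm and grips with 3 to 60 N. Pads are 19 mm wide; open, the fingers measure 130 mm over their backs; the gripper's body (75 mm by 190 mm) begins 47 mm behind the grasp point.
Start: joints at [-1.478, 0.342, 1.524, -0, 1.275, -0.146], TCP at [124.203, -510.116, 226.741] pointing down, gripper open.
Joint ranges: [-2.53, 2.53], [-0.77, 2.02], [0.04, 2.7], [-1, 4.14], [0.28, 2.66], [-3.11, 3.11]. Speed limits (rad/s): [2.57, 2.57, 3.14, 3.14, 3.14, 3.14].

INTERFACE

Orientations are given as [roll, pitch, yaw] about the fixed x, y, z axes, in that order (R = Rz(yaw) Ry(pitch) Rx(roll)).
In Python, from plant import monitor, optics, workorder gives the robot as it stands. The module is installed in compiled form; this text tells all that it offers.
- The arm moves only by the tool servo_tool, never from a script. Its arguments are lists of equal length, an entry for each row: "linear": the shift along the tool's x, y, z as a fraction of full scale, a list of three; "spin": the turn about the tool's z as a fraction of full scale. In form: {"linear": [[dx, dy, dz], ...], "spin": [spin, ...]}. A call has exactly 8 rows; each row shifts and turns the commanded pose from where the row before left it, along the tool's axes as they then stand; what a row does not reach is not made up. Full scale, the value 1, is 200 mm for a shift and 90 degrees for a turn. A row lasts 1/8 s, in which the tool goes at most 62.5 mm and 10.7 degrees, less where a joint would pass 70% of its speed; a pose out of reach is approached as far as the arm can. A call with a number of a shift or a turn outside -1 to 1 is refused whole. A call with a gripper value outside its range is refused whole. "hand" is the opening, from -1 (shut) to 1 (fully open), set as the call begins (left out, the last holds). The fingers move at their own pace and stop on an object; the grip force is fixed at half the most. Time passes only in rows, so rows that do not move let the fingers close, or fill a call up. It gives the time, the measured TCP pose, the force, the opening and the grip force at its end, in the units of the state.
- monitor.get_obs(): the state, without advancing time (a new reading comes with each control period).
- optics.capture(name): name is "scene" or "top"; returns a dict with "frame" (480x640x3 uint8, blue, green, red), "K" (3x3 intrinsics, pixels), "D" ([k1, k2, p1, p2, k3] as OpenCV has them; the pictures are not rectified), "world_to_cam" (4x4, takes a point from world to camera coordinates). Camera axes: x right, y down, z forward; pixel columns grow to the right and rows downward; lengths in mm; the calibration is good to about 2 mm. A picture is of the moment at which its call begins. There is no depth.
- workorder.close_job(): hands the job in; it is judged then, once.
The state is a dict: "time": time; "joint_positions": joint angles; "dq": joint speeds; "tau": joint torques, N m; "tool_pos": TCP position; "tcp_rot": TCP orientation; "contact_force": force on the tool from outside, world axes, zero at the start; "moment": the same for the moment, N m; "grip_width": finger opening in mm; "finger_force": force on a finger pad.
Only numpy, scipy, OpenCV 4.12 (cv2) and the standard library are available. Lean on these libraries where they do the work, as an engineer would, in place of code of your own. Each camera call takes 0.05 s, during which the arm holds its last target. There are 200 camera calls.

TASK

Hang the green clip-on shelf on the black slotted upright: hook its two claws through the upper pair of slots and press it down until it is fully home and the brass spring latch has clicked out and locked it. Then set the empty blue butter dish gently in the middle of the shelf, let go of it, and last lay its lid gently on it, fully home. Do not push about or tip the other things on the slab, and leave the shelf level with nothing held.

Things in the scene. Friction and masses are not known exactly. Their poses are not given: they have to be found in the camera images.
- upright: Fixed black steel upright on a foot. Origin: at table height (z=0), front face of its web, mid width; x points through the web from front to back, away from the robot; y along its width, z up. Web: plate 5 mm thick (x 0 to 5), 100 mm wide, top edge z=218 mm. Foot 10 mm high, x -5 to 75, y -60 to 60. Behind the web there are struts only at y +-48. Yaw varies.
- slots (a point): Point on the front face of the upright's web midway between the UPPER pair of slots (z=183 mm), axes as the upright's. The slots go right through, at y +28 and -28 mm, each 14 mm wide, z=160 to 206 mm above the table. A like pair, 60 mm lower, is not to be used.
- seat (a point): Where the shelf's origin lies when the shelf is fully home: 65 mm in front of the upright's face, mid width, 90 mm above the table; axes as the upright's. Hooking: bring the shelf square to the upright, its origin 25 to 32 mm above this point (28 mm clears the latch too), push along x till its back plate meets the web, then press straight down.
- latch_pin (a joint): Brass spring pin with a conical nose, radius 7 mm, sticking 4 mm out of the upright's front face, mid width, axis 103.5 mm above the table. 0 = out (rest), 0.007 m = pushed in; spring 9 N at rest, 11 N at 4 mm. The shelf's bottom strip pushes it in on the way down (8 to 20 N push, mostly over the shelf's weight); at home it springs out into the pocket above the strip (near 0) and locks.
- bracket: Loose green steel clip-on shelf, 0.4 kg, standing on the table as it will hang. Origin: centre of its underside; x towards back plate and claws, y across, z up. Open frame, top (shelf surface) at z=30 mm: crossbars x -65 to -53 and 45 to 57, y +-55, side rails y +-47 to +-55, all z 20 to 30. Back plate x 57 to 65, y +-42, z 0 to 90, latch pocket y +-12, z 5 to 30, over a bottom strip z 0 to 5.
- rib (a point): On the shelf's centre rib, the place to grip it from above (across y): 4 mm behind the shelf's origin (x=4), a gripper's width from the back plate, and 21 mm above its underside; axes as the shelf's. The rib is 20 mm wide (y +-10), 30 mm high (z 0 to 30), x -65 to 57, with 37 mm of free space on either side down to the table.
- claws (a point): Midway between the shelf's two claws: x=72, y=0, z=70 mm in the shelf's frame. Claws at y +28 and -28 mm, each 8 mm wide: neck x 65 to 72.5, z 70 to 82, then a hook x 72.5 to 79 hanging down from z 82 to z 48.
- dish: Loose blue ceramic open butter dish, empty, 100 mm (x) by 62 mm (y) by 30 mm high, walls and floor 5 mm, inside 90 by 52 mm; 0.28 kg. Origin: centre of its underside, z up. Grip it across the 62 mm width. Yaw varies. On the shelf its length may lie along or across.
- lid: Loose blue ceramic lid, 0.18 kg. Origin: centre of its underside; x along its length, z up. From below: plug 82 x 44 mm (z 0 to 8) that drops into the dish, flange 96 x 58 (z 8 to 16) that rests on the rim, step (z 16 to 22), dark wooden handle bar 44 mm along x, 14 mm wide, z 22 to 46. It stands on its plug. On the dish: origin 22 mm above the dish's, length along the dish's, either way round.
- jar: Bystander: amber glass jar with brass cap, 76 mm wide, 110 mm tall; origin at the centre of its base.
- mug: Bystander: white mug, 80 mm wide, 85 mm tall; origin at the centre of its base.
- bowl: Bystander: white bowl, 130 mm wide, 55 mm tall; origin at the centre of its base.
- pitcher: Bystander: glass pitcher, 110 mm wide, 190 mm tall; origin at the centre of its base.
- ladle: Bystander: copper-coloured ladle lying on the slab, bowl 84 mm wide, handle to 270 mm along its x; origin under the bowl.
- spatula: Bystander: wooden spatula 280 mm long, lying on the slab; origin at its middle underside.
Things that resemble listed ones, but are neither listed nor needed, are in the scene too. Leave any orange or pink look-alike of the lid alone.

How it is judged (in metres and radians):
On the way, in this order (a step that is already met when the one before it is completed fails the run):
1. the shelf's claws are through the upper slots of the upright (x of bracket in the frame of seat between -0.0035 and 0.004 m and y of bracket in the frame of seat between -0.005 and 0.005 m and z of bracket in the frame of seat between -0.004 and 0.036 m and angle between the x axis of bracket and the x axis of seat, either way round below 0.12 rad), for 0.05 s.
2. the shelf is pressed down fully home and the latch has sprung out over its strip (x of bracket in the frame of seat between -0.005 and 0.004 m and y of bracket in the frame of seat between -0.005 and 0.005 m and z of bracket in the frame of seat between -0.005 and 0.003 m and angle between the x axis of bracket and the x axis of seat, either way round below 0.08 rad and angle between bracket's own z axis and vertical below 0.07 rad and value of joint latch_pin below 0.002 m), for 0.2 s.
3. the dish stands in the middle of the locked shelf, released (all of step 2 and x of dish in the frame of bracket between -0.022 and 0.022 m and y of dish in the frame of bracket between -0.022 and 0.022 m and z of dish in the frame of bracket between 0.027 and 0.033 m and angle between dish's own z axis and vertical below 0.1 rad and contact force between the fingers and dish below 0.3 N), for 0.2 s.
4. the lid is fully home on the dish, released (all of step 3 and x of lid in the frame of dish between -0.007 and 0.007 m and y of lid in the frame of dish between -0.007 and 0.007 m and z of lid in the frame of dish between 0.0195 and 0.0245 m and angle between the x axis of lid and the x axis of dish, either way round below 0.15 rad and angle between the z axis of lid and the z axis of dish, either way round below 0.06 rad and angle between lid's own z axis and vertical below 0.1 rad and contact force between the fingers and lid below 0.3 N), for 0.2 s.
At the end, for the whole second after the job is handed in: Shelf in the upper slots within 5 mm of its seat, level and square (0.07 rad), latch out (under 2 mm); dish flat on the shelf, centre within 22 mm of the shelf centre along each axis; lid home in the dish within 7 mm, 19.5 to 24.5 mm above its origin, not cocked; all released and at rest (all of step 4 and linear speed of each of bracket, dish, lid below 0.02 m/s); the robot touches nothing.
It fails at once if a bystander is pushed over 40 mm or tipped over (distance of any of jar, mug, bowl, pitcher, ladle, spatula from where it was at the start of the episode above 0.04 m or angle between any of jar, mug, bowl, pitcher, ladle, spatula's own z axis and vertical above 0.35 rad).
It fails at once if the dish is set down roughly or dropped on the shelf (faster than 0.35 m/s within 20 mm of it) (x of dish in the frame of bracket between -0.06 and 0.06 m and y of dish in the frame of bracket between -0.06 and 0.06 m and z of dish in the frame of bracket between 0.02 and 0.05 m and linear speed of dish above 0.35 m/s and height (world z) of bracket above 0.05 m).
It fails at once if the lid is set down roughly or dropped on the dish (faster than 0.35 m/s within 23 mm of it) (x of lid in the frame of dish between -0.04 and 0.04 m and y of lid in the frame of dish between -0.04 and 0.04 m and z of lid in the frame of dish between 0.01 and 0.045 m and linear speed of lid above 0.35 m/s).
It fails at once if the dish or lid is tipped over (angle between any of dish, lid's own z axis and vertical above 0.7 rad).
It also fails if it takes over 72 s, if anything falls off the work surface, if the arm or the gripper's body presses on something with over 40 N, if the wrist force passes 120 N, or if a joint passes its speed limit or range.

## Working session

There is one attempt and no reset: what is moved stays moved. The work goes in short steps, Python scripts to look and compute and a tool call to move; the robot and the scene stay as the last step left them, time stands still between calls to the robot, and variables do not carry over. Pictures are saved under pics/ and viewed, at most 10 in all, crops included, and the job is handed in when it is done.

Besides the shell and the picture viewer there is one more tool, called as a command line: name --pt "numbers of a row" for each row, then --argument value for the rest. servo_tool: Moves the arm, as the interface text tells. Shift numbers are shares of 200 mm and turn numbers shares of 90 degrees, none past 1 either way. Its arguments: {"type":"object","properties":{"linear":{"type":"array","items":{"type":"array","items":{"type":"number","minimum":-1,"maximum":1}}},"spin":{"type":"array","items":{"type":"number","minimum":-1,"maximum":1}},"hand":{"type":"number"}},"required":["linear","spin"]}

```bash
mkdir -p pics; cat > h.py <<'E'
import numpy as np, cv2
from plant import monitor, optics, workorder
def cap(n):
    return optics.capture(n)
def ray(c,px):
    p=cv2.undistortPoints(np.array(px,float).reshape(-1,1,2),c["K"],np.array(c["D"]))[:,0]
    T=np.array(c["world_to_cam"]);R=T[:3,:3];o=-R.T@T[:3,3]
    d=np.c_[p,np.ones(len(p))]@R
    return o,d
def plane(c,px,z):
    o,d=ray(c,px); return o+d*((z-o[2])/d[:,2])[:,None]
def proj(c,P):
    T=np.array(c["world_to_cam"]);r=cv2.Rodrigues(T[:3,:3])[0]
    return cv2.projectPoints(np.array(P,float).reshape(-1,1,3),r,T[:3,3],c["K"],np.array(c["D"]))[0][:,0]
E
python3 - <<'E'
from h import *
for n in("scene","top"):
    c=cap(n);cv2.imwrite(f"pics/{n}0.png",c["frame"])
    T=np.array(c["world_to_cam"]);print(n,(-T[:3,:3].T@T[:3,3]).round(),T[:3,:3].round(2).tolist(),c["K"][0][0])
print(monitor.get_obs())
E
```

```text
scene [1481.  -57. 1276.] [[0.01, 1.0, 0.01], [0.78, 0.0, -0.63], [-0.63, 0.02, -0.78]] 600.7413081999239
top [ 348.  -13. 1333.] [[0.02, -1.0, 0.02], [-0.99, -0.02, -0.16], [0.16, -0.02, -0.99]] 483.8649214910168
{'time': 0.1, 'joint_positions': array([-1.47799601e+00,  3.42658322e-01,  1.52491470e+00,  4.16250154e-05,
        1.27542423e+00, -1.45976437e-01]), 'dq': array([ 0.00098822, -0.00112373, -0.00261863, -0.00038952, -0.0006029 ,
        0.00165692]), 'tau': array([ 1.90997293e-03, -4.32003129e+01, -2.44693583e+01,  7.19164289e-02,
        5.25933795e-02, -3.86007173e-05]), 'tool_pos': array([ 124.18179053, -509.72511097,  226.11410594]), 'tcp_rot': array([-3.14020879e+00, -2.43692323e-04,  2.38764441e-01]), 'contact_force': array([-0.1686126 ,  0.91644639,  0.36218009]), 'moment': array([-0.06266982,  0.06127847, -0.00421651]), 'finger_force': 0.0, 'grip_width': 92.0766495120392}
```

View pics/top0.png

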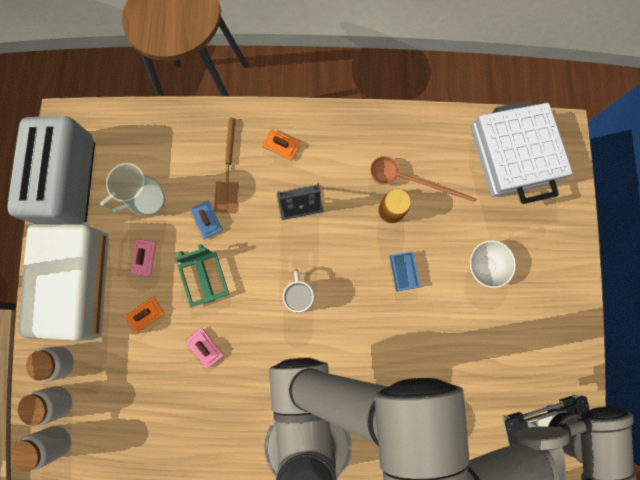

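View pics/scene0.png

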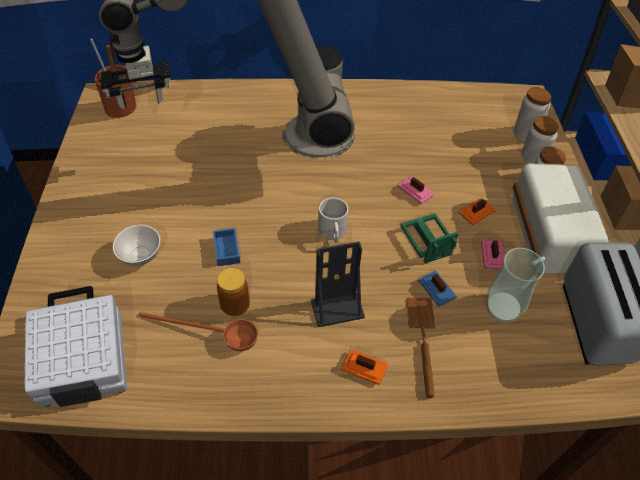

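```bash
python3 - <<'E'
from h import *
t=cv2.imread("pics/top0.png");s=cv2.imread("pics/scene0.png")
def z(im,x,y,w,h):return cv2.resize(im[y:y+h,x:x+w],(400,300),interpolation=cv2.INTER_CUBIC)
a=np.vstack([np.hstack([z(t,160,200,80*4//3,80*4//4+0) if 0 else z(t,155,195,120,90),z(t,270,180,60,45)]),
 np.hstack([z(s,290,236,120,90),z(s,395,210,80,60)])])
cv2.imwrite("pics/c1.png",a)
E
```

```text
(no output)
```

View pics/c1.png

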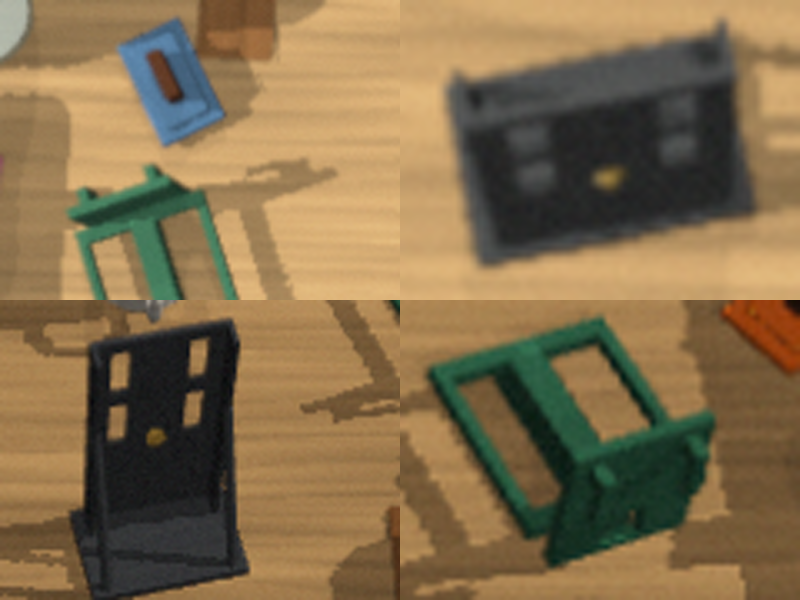

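```bash
python3 - <<'E'
from h import *
t=cap("top");s=cap("scene")
def blobs(c,m,roi,amin):
    x,y,w,h=roi;k=np.zeros(m.shape,np.uint8);k[y:y+h,x:x+w]=m[y:y+h,x:x+w]
    n,l,st,ce=cv2.connectedComponentsWithStats(k.astype(np.uint8),connectivity=4)
    return [(st[i,4],ce[i],l==i) for i in range(1,n) if st[i,4]>=amin]
# slots
g=s["frame"].max(2); w={}
m=(g>95)
for z_,b in [(z_,b) for b in blobs(s,m,(318,248,40,38),8) for z_ in (183,123)]:
    if b[0]<150: print("slot s",b[0],b[1].round(2),z_,plane(s,b[1],z_).round(1))
gt=t["frame"].max(2).astype(int)
for b in blobs(t,(gt>62),(281,192,36,21),4): print("slot t",b[0],b[1].round(2),plane(t,b[1],183).round(1),plane(t,b[1],123).round(1))
for n,c,roi in(("t",t,(285,190,30,30)),("s",s,(325,265,20,25))):
    f=cv2.cvtColor(c["frame"],cv2.COLOR_BGR2HSV)
    for b in blobs(c,((f[...,0]>15)&(f[...,0]<32)&(f[...,1]>110)&(f[...,2]>50)),roi,3): print("pin",n,b[0],b[1].round(2),plane(c,b[1],103.5).round(1))
for n,c,R in(("t",t,((380,240,50,60),(185,190,40,55))),("s",s,((205,220,45,55),(410,265,55,45)))):
    f=cv2.cvtColor(c["frame"],cv2.COLOR_BGR2HSV)
    m=(f[...,0]>98)&(f[...,0]<125)&(f[...,1]>90)
    for nm,r,z_ in(("dish",R[0],30),("lid",R[1],12)):
        for b in blobs(c,m,r,40):
            cn=cv2.findContours(b[2].astype(np.uint8),0,2)[0][0]
            q=cv2.boxPoints(cv2.minAreaRect(cn)); P=plane(c,q,z_)
            print(nm,n,b[0],b[1].round(1),P.mean(0).round(1),P[:,:2].round().tolist(),np.linalg.norm(np.diff(P,axis=0),axis=1).round(1))
# handle
f=cv2.cvtColor(t["frame"],cv2.COLOR_BGR2HSV)
for b in blobs(t,((f[...,0]<15)|(f[...,0]>170))&(f[...,1]>80)&(f[...,2]<140),(195,205,22,30),10):
    cn=cv2.findContours(b[2].astype(np.uint8),0,2)[0][0];q=cv2.boxPoints(cv2.minAreaRect(cn));P=plane(t,q,46)
    print("handle",b[0],b[1],P.mean(0).round(1),P[:,:2].round().tolist())
def zz(im,x,y,w,h,k):
    o=cv2.resize(im[y:y+h,x:x+w],None,fx=k,fy=k,interpolation=cv2.INTER_CUBIC)
    for i in range(0,w,10): cv2.putText(o,str(x+i),(i*k,9),0,.33,(255,255,255),1);cv2.line(o,(i*k,10),(i*k,16),(255,255,255),1)
    for i in range(0,h,10): cv2.putText(o,str(y+i),(0,i*k+4),0,.33,(255,255,255),1)
    return o
cv2.imwrite("pics/c2.png",np.hstack([zz(t["frame"],170,238,66,74,6)[:,:396],zz(s["frame"],397,208,66,74,6)]))
E
```

```text
slot s 49 [348.96 252.61] 183 [[627.4  56.4 183. ]]
slot s 49 [348.96 252.61] 123 [[580.6  62.6 123. ]]
slot s 59 [325.39 256.83] 183 [[639.7   1.5 183. ]]
slot s 59 [325.39 256.83] 123 [[593.5   4.7 123. ]]
slot s 46 [347.3  268.17] 183 [[672.2  50.3 183. ]]
slot s 46 [347.3  268.17] 123 [[627.8  56.2 123. ]]
slot s 46 [324.67 272.2 ] 183 [[683.4  -1.3 183. ]]
slot s 46 [324.67 272.2 ] 123 [[639.6   1.8 123. ]]
slot s 14 [336.   276.36] 183 [[695.   23.8 183. ]]
slot s 14 [336.   276.36] 123 [[651.8  28.3 123. ]]
slot t 168 [294.78 194.88] [[640.3  41.8 183. ]] [[655.5  44.7 123. ]]
slot t 16 [311.19 201.5 ] [[624.5   1.4 183. ]] [[638.9   2.1 123. ]]
slot t 16 [289.94 205.69] [[613.   52.9 183. ]] [[626.8  56.3 123. ]]
slot t 15 [300.93 206.27] [[612.1  26.1 183. ]] [[625.8  28.1 123. ]]
slot t 9 [281.33 210.  ] [[601.8  73.5 183. ]] [[615.1  78.  123. ]]
slot t 4 [314.5 212. ] [[598.4  -7.2 183. ]] [[611.5  -6.9 123. ]]
pin t 9 [301. 206.] [[631.   28.6 103.5]]
pin t 89 [304.78 217.45] [[600.8  18.1 103.5]]
pin s 25 [325.92 271.92] [[624.6   5.8 103.5]]
pin s 29 [336.14 276.59] [[638.5  30.  103.5]]
dish t 793 [404.5 271. ] [ 473.8 -254.2   30. ] [[515.0, -215.0], [527.0, -277.0], [432.0, -293.0], [421.0, -232.0]] [62.5 96.2 61.9]
lid t 517 [206.5 219.7] [609.4 296.8  12. ] [[637.0, 343.0], [662.0, 296.0], [582.0, 251.0], [557.0, 298.0]] [53.9 91.9 53.3]
dish s 768 [226.  246.7] [ 486.6 -253.9   30. ] [[434.0, -295.0], [423.0, -235.0], [540.0, -214.0], [550.0, -271.0]] [ 60.7 118.9  58. ]
lid s 489 [436.2 289.8] [608.6 296.1  12. ] [[582.0, 249.0], [543.0, 294.0], [637.0, 343.0], [673.0, 298.0]] [ 59.5 105.4  57.3]
handle 63 [204.0952381  217.47619048] [607.4 294.3  46. ] [[624.0, 310.0], [629.0, 300.0], [591.0, 279.0], [586.0, 289.0]]
```

View pics/c2.png

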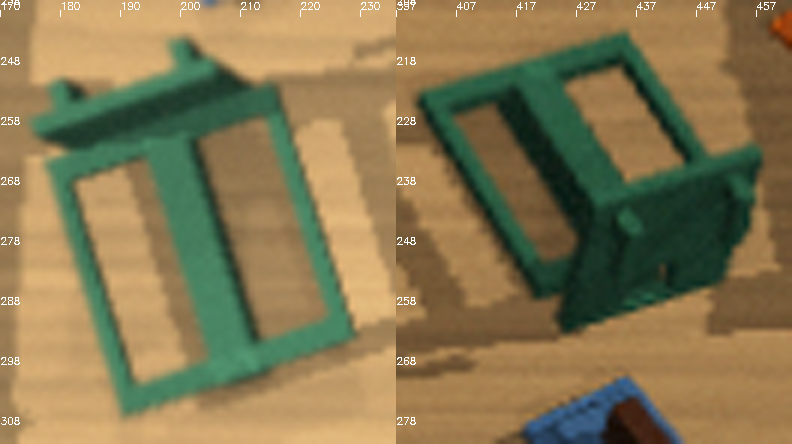

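```bash
cat >> h.py <<'E'
def plan(wps,start=None):
    """wps: (x,y,z,yaw,nrows); prints the tool-frame rows"""
    o=monitor.get_obs()
    x=np.array(o["tool_pos"] if start is None else start[:3],float);yaw=o["tcp_rot"][2] if start is None else start[3]
    L=[];S=[]
    for w in wps:
        n=w[4];p=np.array(w[:3],float)
        for i in range(n):
            d=(p-x)/(n-i);a=(w[3]-yaw+np.pi)%(2*np.pi)-np.pi;a/=(n-i)
            c,s=np.cos(yaw),np.sin(yaw)
            l=np.round(np.array([c*d[0]+s*d[1],s*d[0]-c*d[1],-d[2]])/200,3)
            sp=round(-a/(np.pi/2),3)
            if np.linalg.norm(l)*200>62 or abs(sp)>.118: print("TOO FAST",l,sp)
            L.append(l.tolist());S.append(sp)
            l=l*200;x=x+np.array([c*l[0]+s*l[1],s*l[0]-c*l[1],-l[2]]);yaw-=sp*np.pi/2
    for k in range(0,len(L),8): print(L[k:k+8],S[k:k+8])
    print("end",x.round(1),round(yaw,4))
E
python3 - <<'E'
from h import *
t=cap("top");s=cap("scene")
X=lambda q,o:(np.array(q)+.5)/6-.5+o
P=plane(t,X([(122,412),(354,334),(278,86),(48,160)],[170,238]),30)
Q=plane(s,X([(418,98),(628,34)],[397,208])-[66,0],30)
print(P.round(1),P.mean(0),np.linalg.norm(np.diff(P,axis=0),axis=1));print("scene front corners",Q.round(1))
R=plane(t,X([(154,158),(208,358),(192,142),(247,344)],[170,238]),30);print("rib",R.round(1))
for a,b in((0,1),(3,2)):
    d=P[a]-P[b];print("yaw y-edges",np.arctan2(-d[0]*-1*-1,d[1])*180/np.pi)
for a,b in((0,3),(1,2)):
    d=P[b]-P[a];print("yaw",np.degrees(np.arctan2(d[1],d[0])))
d=Q[0]-Q[1];print(np.degrees(np.arctan2(d[0],-d[1])))
E
```

```text
[[366.9 323.5  30. ]
 [404.4 220.   30. ]
 [515.6 259.8  30. ]
 [479.6 363.8  30. ]] [441.63728781 291.76192995  30.        ] [110.02270861 118.10844454 110.07486198]
scene front corners [[407.8 219.4  30. ]
 [367.8 323.6  30. ]]
rib [[481.6 314.9  30. ]
 [392.1 285.6  30. ]
 [489.3 297.9  30. ]
 [398.8 268.2  30. ]]
yaw y-edges 19.924528857896636
yaw y-edges 19.1429530218759
yaw 19.67563328617262
yaw 19.652137213455568
21.006456660324943
```

```bash
python3 - <<'E'
from h import *
plan([(460,-150,230,.2388,9),(480,90,230,.3,5),(450,295,200,.342,5),(450,295,60,.342,5)],(124.2,-510.1,226.7,.2388))
E
```

```text
[[0.229, -0.15, -0.002], [0.229, -0.15, -0.002], [0.228, -0.15, -0.002], [0.229, -0.15, -0.002], [0.228, -0.15, -0.002], [0.229, -0.151, -0.002], [0.228, -0.15, -0.001], [0.229, -0.151, -0.002]] [-0.0, -0.0, -0.0, -0.0, -0.0, -0.0, -0.0, -0.0]
[[0.228, -0.15, -0.001], [0.076, -0.229, -0.0], [0.079, -0.227, -0.0], [0.082, -0.227, -0.0], [0.085, -0.225, -0.0], [0.087, -0.225, -0.0], [0.032, -0.205, 0.03], [0.034, -0.204, 0.03]] [-0.0, -0.008, -0.008, -0.008, -0.007, -0.008, -0.005, -0.005]
[[0.035, -0.204, 0.03], [0.037, -0.204, 0.03], [0.039, -0.203, 0.03], [-0.0, -0.0, 0.14], [-0.0, -0.0, 0.14], [-0.0, -0.0, 0.14], [-0.0, -0.0, 0.14], [-0.0, -0.0, 0.14]] [-0.006, -0.005, -0.006, 0.0, 0.0, 0.0, 0.0, 0.0]
end [450.1 295.   59.9] 0.3425
```

servo_tool --hand -0.17 --pt "0.229 -0.15 -0.002" --pt "0.229 -0.15 -0.002" --pt "0.228 -0.15 -0.002" --pt "0.229 -0.15 -0.002" --pt "0.228 -0.15 -0.002" --pt "0.229 -0.151 -0.002" --pt "0.228 -0.15 -0.001" --pt "0.229 -0.151 -0.002" --spin '[0,0,0,0,0,0,0,0]'

```text
time: 1.3
tool_pos: [423.8, -188.6, 229.9]
tcp_rot: [3.141, -0.0, 0.239]
contact_force: [0.6, -1.3, -0.1]
grip_width: 38.4
finger_force: 0.0
```

servo_tool --pt "0.228 -0.15 -0.001" --pt "0.076 -0.229 0" --pt "0.079 -0.227 0" --pt "0.082 -0.227 0" --pt "0.085 -0.225 0" --pt "0.087 -0.225 0" --pt "0.032 -0.205 0.03" --pt "0.034 -0.204 0.03" --spin '[0,-0.008,-0.008,-0.008,-0.007,-0.008,-0.005,-0.005]'

```text
time: 2.3
tool_pos: [467.7, 173.5, 217.7]
tcp_rot: [3.141, -0.0, 0.316]
contact_force: [0.1, -0.4, -0.2]
grip_width: 37.7
finger_force: 0.0
```

servo_tool --pt "0.035 -0.204 0.03" --pt "0.037 -0.204 0.03" --pt "0.039 -0.203 0.03" --pt "0 0 0.14" --pt "0 0 0.14" --pt "0 0 0.14" --pt "0 0 0" --pt "0 0 0" --spin '[-0.006,-0.005,-0.006,0,0,0,0,0]'

```text
time: 3.3
tool_pos: [450.7, 295.2, 116.9]
tcp_rot: [-3.142, -0.001, 0.342]
contact_force: [1.5, 0.7, -0.5]
grip_width: 37.9
finger_force: 0.0
```

servo_tool --pt "0 0 0.14" --pt "0 0 0.14" --pt "0 0 0.12" --pt "0 0 0.1" --pt "0 0 0.06" --pt "0 0 0" --pt "0 0 0" --pt "0 0 0" --spin '[0,0,0,0,0,0,0,0]'

```text
time: 4.3
tool_pos: [450.7, 295.2, 4.8]
tcp_rot: [-3.142, -0.002, 0.342]
contact_force: [1.3, 0.6, 0.1]
grip_width: 38.1
finger_force: 0.0
```

servo_tool --hand -1 --pt "0 0 0" --pt "0 0 0" --pt "0 0 0" --pt "0 0 0" --pt "0 0 0" --pt "0 0 -0.1" --pt "0 0 -0.2" --pt "0 0 -0.25" --spin '[0,0,0,0,0,0,0,0]'

```text
time: 5.3
tool_pos: [448.7, 294.2, 113.1]
tcp_rot: [3.141, 0.005, 0.342]
contact_force: [0.5, 0.6, -4.7]
grip_width: 19.3
finger_force: 29.9
```

```bash
python3 - <<'E'
from h import *
o=monitor.get_obs();print(o["tool_pos"],o["tcp_rot"],o["grip_width"],o["finger_force"],o["contact_force"])
u=np.array([631.2,28.5]);yw=.2166;c,s=np.cos(yw),np.sin(yw)
# tool in bracket frame at x=4 ; bracket x at 65+40 in front first
for back in (60,0):
    b=u-np.array([c,s])*(65+back); g=b+4*np.array([c,s]); print(g)
E
```

```text
[448.65887872 294.20325854 113.14404053] [3.14100953 0.00496724 0.34233427] 19.30378783501687 29.941382110118866 [ 0.45077823  0.56962076 -4.74950249]
[513.02731166   2.49585167]
[571.62533894  15.39047068]
```

```bash
python3 - <<'E'
from h import *
plan([(450,290,150,.342,1),(513,2.5,150,.2166,10),(513,2.5,123,.2166,3),(513,2.5,123,.2166,2)],(450.1,295,115,.3425))
E
```

```text
[[-0.009, 0.023, -0.175], [-0.019, 0.146, -0.0], [-0.017, 0.146, -0.0], [-0.015, 0.146, -0.0], [-0.013, 0.147, -0.0], [-0.011, 0.147, -0.0], [-0.009, 0.147, -0.0], [-0.008, 0.147, -0.0]] [0.0, 0.008, 0.008, 0.008, 0.008, 0.008, 0.008, 0.008]
[[-0.006, 0.147, -0.0], [-0.003, 0.147, -0.0], [-0.002, 0.147, -0.0], [-0.0, 0.0, 0.045], [-0.0, 0.0, 0.045], [-0.0, 0.0, 0.045], [-0.0, 0.0, -0.0], [-0.0, 0.0, -0.0]] [0.008, 0.008, 0.008, 0.0, 0.0, 0.0, 0.0, 0.0]
end [513.    2.6 123. ] 0.2168
```

servo_tool --pt "-0.009 0.023 -0.175" --pt "-0.019 0.146 0" --pt "-0.017 0.146 0" --pt "-0.015 0.146 0" --pt "-0.013 0.147 0" --pt "-0.011 0.147 0" --pt "-0.009 0.147 0" --pt "-0.008 0.147 0" --spin '[0,0.008,0.008,0.008,0.008,0.008,0.008,0.008]'

```text
time: 6.3
tool_pos: [493.3, 87.7, 147.9]
tcp_rot: [-3.141, 0.002, 0.254]
contact_force: [0.6, -0.2, -4.7]
grip_width: 20.1
finger_force: 29.9
```

servo_tool --pt "-0.006 0.147 0" --pt "-0.003 0.147 0" --pt "-0.002 0.147 0" --pt "0 0 0.045" --pt "0 0 0.045" --pt "0 0 0.045" --pt "0 0 0" --pt "0 0 0" --spin '[0.008,0.008,0.008,0,0,0,0,0]'

```text
time: 7.3
tool_pos: [513.1, 2.9, 122.0]
tcp_rot: [3.141, -0.0, 0.218]
contact_force: [-0.4, 0.3, -4.9]
grip_width: 20.1
finger_force: 29.9
```

```bash
cat > v.py <<'E'
from h import *
import sys
def zz(im,x,y,w,h,k):
    o=cv2.resize(im[y:y+h,x:x+w],None,fx=k,fy=k,interpolation=cv2.INTER_CUBIC)
    for i in range(0,w,10): cv2.putText(o,str(x+i),(i*k,9),0,.33,(255,255,255),1);cv2.line(o,(i*k,10),(i*k,16),(255,255,255),1)
    for i in range(0,h,10): cv2.putText(o,str(y+i),(0,i*k+4),0,.33,(255,255,255),1)
    return o
o=monitor.get_obs();print(o["tool_pos"],o["tcp_rot"],o["contact_force"],o["grip_width"])
t=cap("top");s=cap("scene")
a=zz(t["frame"],268,180,66,90,6);b=zz(s["frame"],302,208,66,90,6)
cv2.imwrite(sys.argv[1],np.hstack([a,b]))
E
python3 v.py pics/d1.png
```

```text
[513.06575636   2.90293633 121.99461303] [ 3.14146224e+00 -1.76837775e-04  2.17538386e-01] [-0.356309    0.26170019 -4.94723203] 20.06336951605616
```

View pics/d1.png

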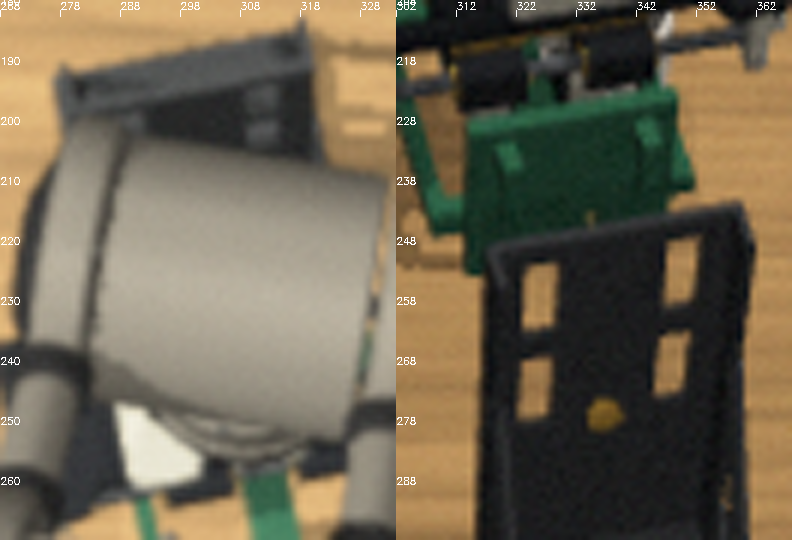

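```bash
cat > m.py <<'E'
from h import *
s=cap("scene")
u=np.array([631.2,28.5]);yw=.2166;R=np.array([[np.cos(yw),np.sin(yw)],[-np.sin(yw),np.cos(yw)]])
X=lambda q,o:(np.array(q)+.5)/6-.5+o
def loc(q,z):
    P=plane(s,X(q,[302,208]),z)[:,:2]; return ((P-u)@R.T).round(1)
E
python3 - <<'E'
from m import *
print("plate back top",loc([(72,135),(282,102)],207)); print("plate front top",loc([(72,124),(280,92)],207))
print("claws",loc([(115,157),(254,133)],199))
c=s
# automated: light claw tops
f=cv2.cvtColor(s["frame"],cv2.COLOR_BGR2HSV)
m=((f[...,0]>65)&(f[...,0]<90)&(f[...,1]>80)).astype(np.uint8)
v=f[...,2]
roi=np.zeros_like(m);roi[228:240,314:349]=1
print(v[225:242,314:352])
E
```

```text
plate back top [[-61.9 -41.4]
 [-60.8  42.8]]
plate front top [[-67.4 -40.1]
 [-65.9  43.4]]
claws [[-54.  -25.9]
 [-54.2  30.2]]
[[ 19  15  22  18  25  38  43  28  42  53  58  61  73  76  71  60  84  96
   93  96  97  95  99  99  94  97  97  88  81  84  71  62  70  59  55 152
  163 176]
 [ 33  51  68  77  79  77  79  52  71  79  85  90  90  94  91  92  98  98
   99  99  96  89  82  84  73  68  65  63  57  58  52  51  51  48  48 146
  160 167]
 [ 69  88  92  93  93  97  98  92  92  95  99  99  99  98 102  89  81  84
   80  74  64  61  59  58  52  48  50  47  54  65  71  52  47  51  62 157
  170 172]
 [ 97 102 102  97  98  98  99  99 103  98  93  83  80  76  66  62  55  58
   62  56  49  47  51  49  49  47  48  63  86  95  92  62  51  47  68 160
  169 171]
 [ 99 104 103  99  90  84  84  79  66  67  63  58  56  57  50  55  46  50
   50  47  51  46  53  49  48  46  45  48  87  98  96  76  55  51  58 155
  168 167]
 [ 69  74  72  65  62  55  60  56  51  51  50  49  51  51  52  53  48  50
   50  49  53  48  49  51  47  50  45  41  73  93  98  85  55  53  61 115
  169 175]
 [ 55  52  52  4
[... 1033 characters left out ...]
  53  49  52  54  42  39  48  50  50  42  47  76  73
   76  85]
 [ 47  48  51  50  51  38  44  48  51  52  46  46  47  46  47  46  45  49
   48  50  48  53  50  51  48  55  47  38  38  44  53  51  38  42  48  52
   51  65]
 [ 46  49  48  49  56  37  51  50  50  48  48  48  51  51  46  48  49  50
   49  51  47  43  47  46  49  51  47  44  41  45  45  46  40  44  42  40
   40 102]
 [ 45  54  52  49  49  37  51  49  51  49  49  48  50  48  49  42  46  44
   42  42  45  47  41  45  42  41  44  44  41  43  44  46  47  56 104 137
  144 160]
 [ 49  51  49  48  48  42  48  51  50  49  44  41  45  47  44  41  45  43
   41  42  46  43  44  44  39  41  45  43  42  42  46  47  43  75 148 164
  169 168]]
```

```bash
cat >> m.py <<'E'
def cen(x0,x1,y0,y1,z,thr=60):
    v=cv2.cvtColor(s["frame"],cv2.COLOR_BGR2HSV)[y0:y1,x0:x1,2].astype(float);w=np.clip(v-thr,0,40)
    yy,xx=np.mgrid[y0:y1,x0:x1];p=[(w*xx).sum()/w.sum(),(w*yy).sum()/w.sum()]
    return np.round(p,2),((plane(s,p,z)[0,:2]-u)@R.T).round(2)
E
python3 - <<'E'
from m import *
print(cen(318,323,231,237,199),cen(341,346,227,233,199))
E
```

```text
(array([320.45, 233.7 ]), array([-54.28, -26.57])) (array([343.54, 229.55]), array([-54.97,  29.47]))
```

servo_tool --pt "0 0.006 -0.005" --pt "0.05 0 0" --pt "0.05 0 0" --pt "0.05 0 0" --pt "0.05 0 0" --pt "0.05 0 0" --pt "0.025 0 0" --pt "0 0 0" --spin '[0,0,0,0,0,0,0,0]'

```text
time: 8.5
tool_pos: [567.1, 13.2, 122.7]
tcp_rot: [3.142, 0.0, 0.217]
contact_force: [0.1, -0.4, -4.5]
grip_width: 19.9
finger_force: 29.9
```

servo_tool --pt "0.01 0 0" --pt "0.01 0 0" --pt "0.01 0 0" --pt "0.005 0 0" --pt "0 0 0" --pt "0 0 0" --pt "0 0 0" --pt "0 0 0" --spin '[0,0,0,0,0,0,0,0]'

```text
time: 9.5
tool_pos: [572.9, 14.6, 122.8]
tcp_rot: [-3.141, 0.002, 0.217]
contact_force: [-5.0, -1.4, -1.9]
grip_width: 19.9
finger_force: 30.0
```

```bash
python3 v.py pics/d2.png
```

```text
[572.92535443  14.63249096 122.82547437] [-3.14131381e+00  1.73209087e-03  2.16660796e-01] [-5.01711353 -1.44560949 -1.90723032] 19.895374705594183
```

View pics/d2.png

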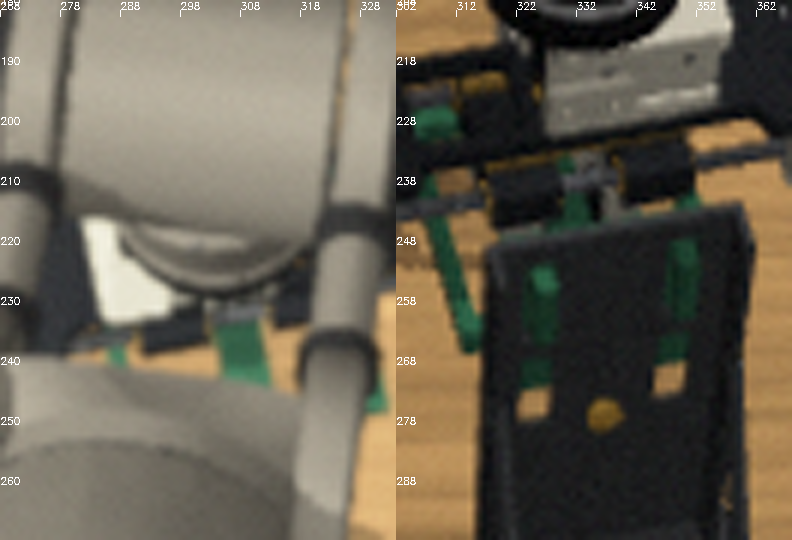

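servo_tool --pt "0 0 0.02" --pt "0 0 0.02" --pt "0 0 0.02" --pt "0 0 0.02" --pt "0 0 0.02" --pt "0 0 0.02" --pt "0 0 0" --pt "0 0 0" --spin '[0,0,0,0,0,0,0,0]'

```text
time: 10.6
tool_pos: [575.6, 15.0, 105.3]
tcp_rot: [3.139, -0.007, 0.217]
contact_force: [-13.1, 2.2, 37.1]
grip_width: 19.8
finger_force: 30.0
```

servo_tool --pt "0 0 0.01" --pt "0 0 0.01" --pt "0 0 0.01" --pt "0 0 0.01" --pt "0 0 0" --pt "0 0 0" --pt "0 0 0" --pt "0 0 0" --spin '[0,0,0,0,0,0,0,0]'

```text
time: 11.6
tool_pos: [578.6, 15.5, 99.4]
tcp_rot: [3.138, -0.015, 0.217]
contact_force: [-8.4, 5.9, 43.1]
grip_width: 19.7
finger_force: 30.0
```

```bash
python3 v.py pics/d3.png
```

```text
[578.5972008   15.536528    99.35129562] [ 3.13841778 -0.01505805  0.2173955 ] [-8.39029432  5.85683943 43.12581007] 19.749989628533196
```

View pics/d3.png

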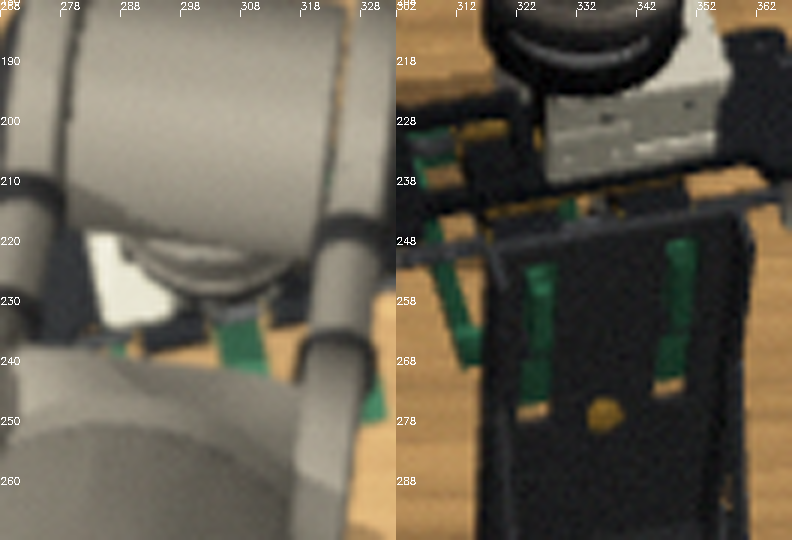

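```bash
python3 - <<'E'
from m import *
def W(b,p):  # b: bracket x,y,z rel upright ; p in bracket
    q=np.array(b)+p; xy=u+R.T@q[:2]; return [*xy,q[2]]
for b in [(-65,0,118),(-65,0,112),(-65,0,97),(-70,0,118),(-70,0,112),(-70,0,97)]:
    P=proj(s,[W(b,p) for p in [(79,-28,82),(79,-28,48),(79,28,82),(57,-55,30),(65,-28,0),(65,28,0)]])
    print(b,((P-[302,208]+.5)*6).round().tolist())
print("slots",((proj(s,[W((0,0,0),(5,y,z)) for y in(-35,-21,21,35) for z in (206,160)])-[302,208]+.5)*6).round().tolist())
E
```

```text
(-65, 0, 118) [[153.0, 292.0], [150.0, 346.0], [296.0, 267.0], [67.0, 341.0], [137.0, 391.0], [273.0, 366.0]]
(-65, 0, 112) [[152.0, 302.0], [149.0, 355.0], [295.0, 277.0], [67.0, 351.0], [136.0, 400.0], [272.0, 375.0]]
(-65, 0, 97) [[151.0, 326.0], [148.0, 378.0], [292.0, 300.0], [67.0, 373.0], [135.0, 422.0], [270.0, 397.0]]
(-70, 0, 118) [[150.0, 282.0], [147.0, 336.0], [292.0, 257.0], [65.0, 332.0], [134.0, 381.0], [270.0, 356.0]]
(-70, 0, 112) [[149.0, 291.0], [146.0, 345.0], [291.0, 266.0], [64.0, 341.0], [133.0, 390.0], [269.0, 365.0]]
(-70, 0, 97) [[148.0, 315.0], [145.0, 368.0], [289.0, 290.0], [64.0, 363.0], [132.0, 412.0], [266.0, 387.0]]
slots [[130.0, 267.0], [126.0, 340.0], [166.0, 261.0], [161.0, 334.0], [273.0, 242.0], [265.0, 315.0], [308.0, 236.0], [300.0, 309.0]]
```

```bash
python3 - <<'E'
from m import *
a=cv2.imread("pics/d2.png");b=cv2.imread("pics/d3.png")
for nm,im in(("d2",a),("d3",b)):
    for cols in((530,550),(680,694)):
        g=im[230:425:5,cols[0]:cols[1]].mean(1)
        print(nm,cols,[(230+5*i,int(v[1]),int(v[2])) for i,v in enumerate(g)])
E
```

```text
d2 (530, 550) [(230, 71, 59), (235, 68, 59), (240, 56, 55), (245, 41, 42), (250, 29, 29), (255, 26, 26), (260, 31, 28), (265, 46, 27), (270, 73, 35), (275, 89, 41), (280, 86, 40), (285, 79, 37), (290, 65, 31), (295, 51, 22), (300, 44, 20), (305, 44, 22), (310, 46, 23), (315, 47, 22), (320, 45, 20), (325, 43, 19), (330, 43, 20), (335, 46, 23), (340, 43, 24), (345, 34, 23), (350, 30, 27), (355, 31, 26), (360, 40, 23), (365, 47, 22), (370, 48, 23), (375, 47, 22), (380, 46, 21), (385, 59, 48), (390, 90, 106), (395, 113, 148), (400, 117, 153), (405, 115, 150), (410, 115, 148), (415, 82, 103), (420, 52, 57)]
d2 (680, 694) [(230, 27, 27), (235, 32, 27), (240, 50, 29), (245, 64, 31), (250, 66, 31), (255, 64, 28), (260, 65, 31), (265, 56, 27), (270, 47, 21), (275, 45, 20), (280, 46, 22), (285, 46, 21), (290, 47, 20), (295, 47, 21), (300, 48, 22), (305, 50, 24), (310, 49, 24), (315, 45, 21), (320, 37, 27), (325, 29, 29), (330, 31, 26), (335, 38, 23), (340, 40, 23), (345, 39, 22), (350, 37, 22), (355, 32, 18), (360, 46, 44), (365, 61, 72), (370, 62, 78), (375, 56, 71), (380, 54, 65), (385, 47, 
[... 613 characters left out ...]
, 22), (395, 46, 19), (400, 58, 43), (405, 94, 112), (410, 109, 139), (415, 82, 104), (420, 51, 59)]
d3 (680, 694) [(230, 29, 29), (235, 32, 25), (240, 56, 30), (245, 70, 32), (250, 63, 28), (255, 62, 30), (260, 65, 30), (265, 60, 26), (270, 54, 23), (275, 51, 23), (280, 49, 24), (285, 47, 23), (290, 46, 22), (295, 49, 24), (300, 49, 24), (305, 48, 25), (310, 46, 25), (315, 45, 21), (320, 49, 25), (325, 40, 26), (330, 35, 24), (335, 40, 25), (340, 43, 25), (345, 36, 22), (350, 35, 22), (355, 35, 22), (360, 36, 22), (365, 34, 19), (370, 33, 21), (375, 39, 34), (380, 46, 51), (385, 44, 54), (390, 35, 41), (395, 31, 32), (400, 33, 31), (405, 28, 26), (410, 28, 28), (415, 27, 25), (420, 27, 26)]
```

servo_tool --pt "0 0 -0.03" --pt "0 0 -0.03" --pt "0 0 -0.03" --pt "0 0 -0.03" --pt "0 0 -0.02" --pt "0.01 0 0" --pt "0 0 0" --pt "0 0 0" --spin '[0,0,0,0,0,0,0,0]'

```text
time: 12.8
tool_pos: [575.5, 15.1, 118.6]
tcp_rot: [-3.141, 0.001, 0.217]
contact_force: [-0.8, 0.2, -4.6]
grip_width: 19.5
finger_force: 30.0
```

servo_tool --pt "0.01 0 0" --pt "0.01 0 0" --pt "0.01 0 0" --pt "0.005 0 0" --pt "0 0 0" --pt "0 0 0" --pt "0 0 0" --pt "0 0 0" --spin '[0,0,0,0,0,0,0,0]'

```text
time: 13.8
tool_pos: [578.6, 15.8, 117.7]
tcp_rot: [-3.141, 0.01, 0.217]
contact_force: [-13.4, -4.5, -1.8]
grip_width: 20.2
finger_force: 30.0
```

```bash
cat > e.py <<'E'
from h import *
s=cap("scene")["frame"].astype(float)
im=cv2.resize(s[208:298,302:368],None,fx=6,fy=6,interpolation=cv2.INTER_CUBIC)
def edge(c,r0,r1,ch,rise):  # steepest edge rows, crop coordinates
    p=cv2.GaussianBlur(im[r0:r1,c[0]:c[1],ch].mean(1).reshape(-1,1),(1,9),0)[:,0];d=np.diff(p)*(1 if rise else -1)
    return r0+int(d.argmax()),round(d.max(),1)
print("claw L,R",edge((134,154),275,335,1,0),edge((284,296),252,312,1,0),"bottom L,R",edge((134,154),372,440,2,1),edge((270,280),350,410,2,1))
E
python3 e.py; python3 - <<'E'
from h import *
o=monitor.get_obs();print(o["tool_pos"],o["tcp_rot"],o["contact_force"],o["moment"])
E
```

```text
claw L,R (285, np.float64(3.3)) (258, np.float64(4.6)) bottom L,R (382, np.float64(11.5)) (357, np.float64(13.1))
[578.62733849  15.82561695 117.69009204] [-3.14072727  0.0096294   0.217056  ] [-13.65251976  -4.95916574  -2.09697012] [-0.65290632  1.83026108  0.05700864]
```

```bash
python3 - <<'E'
from m import *
t=cap("top")
f=cv2.cvtColor(t["frame"],cv2.COLOR_BGR2HSV);m=(f[...,0]>65)&(f[...,0]<92)&(f[...,1]>90)
m[:215]=0;m[300:]=0;m[:,:265]=0;m[:,345:]=0
ys,xs=np.nonzero(m);print(len(ys))
for y in range(215,300):
    c=np.nonzero(m[y])[0]
    if len(c): print(y,''.join('#' if v else '.' for v in m[y,275:345]))
def W(b,p):
    q=np.array(b)+p; xy=u+R.T@q[:2]; return [*xy,q[2]]
for b in [(-65,0,118),(-65,0,122),(-72,0,115)]:
    print(b,proj(t,[W(b,p) for p in [(-65,-55,30),(-65,55,30),(-65,-10,30),(-53,-10,30),(-53,10,30),(-53,-47,30)]]).round(1).tolist())
E
```

```text
54
232 ..............................#####...................................
233 .............................######...................................
234 .............................#######..................................
235 ..............................######..................................
236 ..............................######..................................
237 ...............................#####..................................
238 ..................................##..................................
241 .......................................................#..............
242 ......................................................##..............
243 ......................................................##..............
244 ......................................................##..............
245 ......................................................###.............
246 ......................................................###.............
247 .....................................................####.............
(-65, 0, 118) [[332.4, 248.0], [288.7, 256.6], [314.6, 251.5], [313.6, 246.8], [305.7, 248.4], [328.3, 243.9]]
(-65, 0, 122) [[332.5, 247.7], [288.6, 256.4], [314.6, 251.3], [313.6, 246.6], [305.7, 248.1], [328.3, 243.6]]
(-72, 0, 115) [[333.0, 250.9], [289.3, 259.5], [315.1, 254.4], [314.2, 249.7], [306.3, 251.3], [328.8, 246.8]]
```

servo_tool --pt "0 0 0.015" --pt "0 0 0.015" --pt "0 0 0.015" --pt "0 0 0" --pt "0 0 0" --pt "0 0 0" --pt "0 0 0" --pt "0 0 0" --spin '[0,0,0,0,0,0,0,0]'

```text
time: 14.95
tool_pos: [578.7, 16.0, 109.3]
tcp_rot: [-3.141, 0.009, 0.217]
contact_force: [-14.7, -3.3, 3.1]
grip_width: 19.8
finger_force: 30.0
```

```bash
python3 e.py; python3 - <<'E'
from h import *
o=monitor.get_obs();print(o["tool_pos"],o["tcp_rot"],o["contact_force"],o["moment"])
E
```

```text
claw L,R (295, np.float64(4.0)) (269, np.float64(1.9)) bottom L,R (393, np.float64(12.4)) (369, np.float64(12.3))
[578.69842097  16.02496123 109.34619194] [-3.14059364  0.00907697  0.21713835] [-13.48363104  -3.46324736   2.68504437] [-0.56591056  2.12558929  0.01890031]
```

servo_tool --pt "0 0 0.015" --pt "0 0 0.01" --pt "0 0 0" --pt "0 0 0" --pt "0 0 0" --pt "0 0 0" --pt "0 0 0" --pt "0 0 0" --spin '[0,0,0,0,0,0,0,0]'

```text
time: 16.0
tool_pos: [578.7, 16.1, 104.4]
tcp_rot: [-3.141, 0.009, 0.217]
contact_force: [-14.2, -4.3, 2.6]
grip_width: 19.7
finger_force: 30.0
```

```bash
python3 e.py; python3 - <<'E'
from h import *
o=monitor.get_obs();print(o["tool_pos"],o["tcp_rot"],o["contact_force"],o["moment"])
E
```

```text
claw L,R (301, np.float64(3.6)) (276, np.float64(2.0)) bottom L,R (401, np.float64(14.4)) (377, np.float64(13.5))
[578.68848277  16.09330008 104.39979129] [-3.14048754  0.00901912  0.21715671] [-14.64828049  -3.99611032   2.57187264] [-0.45579603  2.1086851   0.0746433 ]
```

servo_tool --pt "0 0 0.01" --pt "0 0 0.01" --pt "0 0 0.01" --pt "0 0 0" --pt "0 0 0" --pt "0 0 0" --pt "0 0 0" --pt "0 0 0" --spin '[0,0,0,0,0,0,0,0]'

```text
time: 17.05
tool_pos: [579.1, 16.1, 100.7]
tcp_rot: [-3.141, 0.007, 0.217]
contact_force: [-19.2, -3.2, 17.9]
grip_width: 20.0
finger_force: 30.0
```

```bash
python3 e.py; python3 - <<'E'
from h import *
o=monitor.get_obs();print(o["tool_pos"],o["tcp_rot"],o["contact_force"],o["moment"])
E
```

```text
claw L,R (294, np.float64(4.7)) (264, np.float64(1.4)) bottom L,R (401, np.float64(14.9)) (377, np.float64(17.4))
[579.11804468  16.1129432  100.73337896] [-3.14123477  0.00685323  0.21736399] [-19.14506771  -3.46716818  17.84617299] [-0.42343486  2.89425522  0.0516493 ]
```

servo_tool --pt "-0.015 0 -0.02" --pt "0 0 -0.02" --pt "0 0 -0.02" --pt "0 0 -0.02" --pt "0 0 -0.02" --pt "0 0 0" --pt "0 0 0" --pt "0 0 0" --spin '[0,0,0,0,0,0,0,0]'

```text
time: 18.1
tool_pos: [577.6, 15.8, 117.1]
tcp_rot: [-3.14, 0.006, 0.217]
contact_force: [-5.0, -1.5, -13.2]
grip_width: 20.1
finger_force: 30.0
```

```bash
python3 e.py; python3 - <<'E'
from h import *
o=monitor.get_obs();print(o["tool_pos"],o["tcp_rot"],o["contact_force"],o["moment"])
E
```

```text
claw L,R (277, np.float64(2.3)) (254, np.float64(2.0)) bottom L,R (376, np.float64(12.7)) (353, np.float64(14.3))
[577.5776346   15.81217757 117.11589245] [-3.14042834  0.00569137  0.2167334 ] [ -5.69450648  -0.98070215 -13.59847931] [-0.36020897  0.97342875 -0.04435003]
```

servo_tool --pt "0 0 -0.015" --pt "0 0 -0.015" --pt "0 0 0" --pt "0 0 0" --pt "0 0 0" --pt "0 0 0" --pt "0 0 0" --pt "0 0 0" --spin '[0,0,0,0,0,0,0,0]'

```text
time: 19.15
tool_pos: [575.4, 15.7, 121.4]
tcp_rot: [-3.139, 0.011, 0.217]
contact_force: [-9.6, -2.4, -20.0]
grip_width: 19.9
finger_force: 30.0
```

```bash
python3 v.py pics/d4.png; python3 e.py
```

```text
[575.42743881  15.70542649 121.35514576] [-3.13911486  0.01148677  0.21673968] [ -9.57709964  -2.43571503 -20.00887136] 19.92697294250882
claw L,R (278, np.float64(3.9)) (254, np.float64(4.0)) bottom L,R (374, np.float64(2.2)) (352, np.float64(2.2))
```

View pics/d4.png

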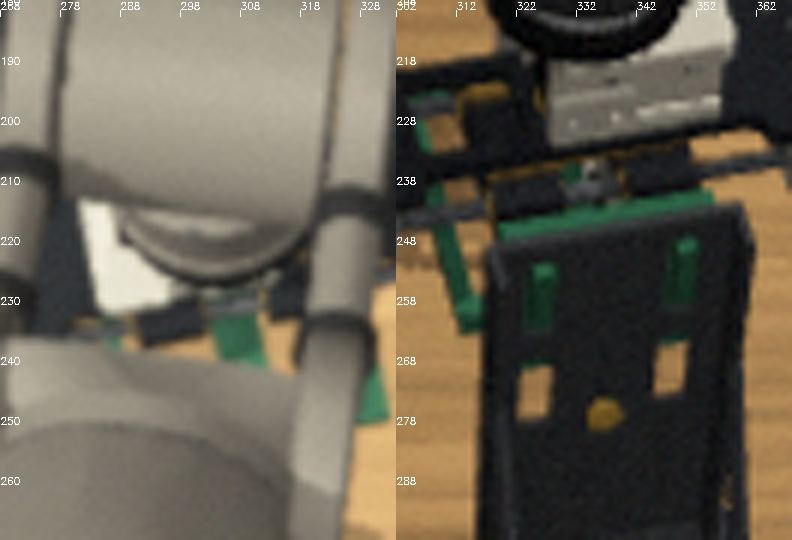

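servo_tool --pt "0 0 0.02" --pt "0 0 0.02" --pt "0.01 0 0.01" --pt "0 0 0" --pt "0 0 0" --pt "0 0 0" --pt "0 0 0" --pt "0 0 0" --spin '[0,0,0,0,0,0,0,0]'

```text
time: 20.3
tool_pos: [580.8, 16.1, 115.4]
tcp_rot: [3.141, 0.001, 0.217]
contact_force: [-7.2, -1.8, -1.6]
grip_width: 19.6
finger_force: 30.0
```

```bash
sed -i 's/,372,440,2,1/,350,440,2,1/; s/,350,410,2,1/,328,410,2,1/' e.py; cat >> e.py <<'E'
o=monitor.get_obs();print(o["tool_pos"].round(1),o["tcp_rot"].round(4),o["contact_force"].round(1))
E
python3 e.py
```

```text
claw L,R (287, np.float64(4.0)) (264, np.float64(3.4)) bottom L,R (385, np.float64(11.9)) (361, np.float64(13.7))
[580.8  16.2 115.4] [3.1413e+00 1.4000e-03 2.1700e-01] [-7.9 -1.6 -2.2]
```

servo_tool --pt "-0.01 0 -0.02" --pt "0 0 -0.02" --pt "0 0 -0.01" --pt "0 0 0" --pt "-0.005 0 0.02" --pt "0 0 0.02" --pt "0 0 0.01" --pt "0 0 0" --spin '[0,0,0,0,0,0,0,0]'

```text
time: 21.35
tool_pos: [579.1, 15.8, 115.1]
tcp_rot: [3.141, -0.001, 0.217]
contact_force: [-1.6, -0.2, -3.3]
grip_width: 19.6
finger_force: 30.0
```

```bash
python3 e.py
```

```text
claw L,R (290, np.float64(3.5)) (266, np.float64(2.2)) bottom L,R (383, np.float64(14.3)) (359, np.float64(19.4))
[579.1  15.8 115.1] [ 3.1413e+00 -1.1000e-03  2.1690e-01] [-1.  -0.5 -3.5]
```

servo_tool --pt "0 0 0.015" --pt "0 0 0.015" --pt "0 0 0.015" --pt "0 0 0.01" --pt "0 0 0" --pt "0 0 0" --pt "0 0 0" --pt "0 0 0" --spin '[0,0,0,0,0,0,0,0]'

```text
time: 22.4
tool_pos: [578.7, 15.7, 104.0]
tcp_rot: [3.141, -0.0, 0.217]
contact_force: [-0.2, -0.4, -4.5]
grip_width: 19.9
finger_force: 30.0
```

```bash
python3 e.py
```

```text
claw L,R (310, np.float64(3.4)) (284, np.float64(1.6)) bottom L,R (398, np.float64(11.7)) (375, np.float64(11.9))
[578.7  15.7 104. ] [ 3.1414e+00 -1.0000e-04  2.1680e-01] [ 0.9 -0.4 -4.7]
```

servo_tool --pt "0 0 0.01" --pt "0 0 0.01" --pt "0 0 0.01" --pt "0 0 0" --pt "0 0 0" --pt "0 0 0" --pt "0 0 0" --pt "0 0 0" --spin '[0,0,0,0,0,0,0,0]'

```text
time: 23.45
tool_pos: [578.2, 15.8, 97.6]
tcp_rot: [-3.141, 0.001, 0.217]
contact_force: [-3.9, -0.8, -6.7]
grip_width: 19.6
finger_force: 30.0
```

```bash
python3 e.py
```

```text
claw L,R (278, np.float64(5.3)) (254, np.float64(3.0)) bottom L,R (407, np.float64(15.9)) (382, np.float64(17.6))
[578.2  15.7  97.6] [-3.1414e+00  1.2000e-03  2.1680e-01] [-5.5 -0.3 -7.1]
```

servo_tool --pt "0 0 0.01" --pt "0 0 0.01" --pt "0 0 0.01" --pt "0 0 0.01" --pt "0 0 0.01" --pt "0 0 0" --pt "0 0 0" --pt "0 0 0" --spin '[0,0,0,0,0,0,0,0]'

```text
time: 24.5
tool_pos: [578.9, 15.8, 87.9]
tcp_rot: [3.141, -0.001, 0.217]
contact_force: [0.5, 1.3, -5.2]
grip_width: 19.7
finger_force: 30.0
```

```bash
sed -i 's/,275,335,1,0/,290,345,1,0/; s/,252,312,1,0/,262,320,1,0/' e.py; python3 e.py
```

```text
claw L,R (336, np.float64(4.5)) (266, np.float64(5.0)) bottom L,R (413, np.float64(1.5)) (391, np.float64(1.5))
[578.9  15.8  88. ] [ 3.1414e+00 -5.0000e-04  2.1680e-01] [ 0.5 -0.  -4.7]
```

servo_tool --pt "0 0 0.01" --pt "0 0 0.01" --pt "0 0 0.01" --pt "0 0 0" --pt "0.01 0 0" --pt "0.01 0 0" --pt "0 0 0" --pt "0 0 0" --spin '[0,0,0,0,0,0,0,0]'

```text
time: 25.55
tool_pos: [580.9, 16.0, 83.4]
tcp_rot: [3.141, 0.003, 0.217]
contact_force: [-10.6, -2.3, 14.5]
grip_width: 19.6
finger_force: 30.0
```

```bash
python3 v.py pics/d5.png;python3 e.py
```

```text
[580.8542757   16.02399998  83.42838546] [3.14106368e+00 3.04675495e-03 2.17207161e-01] [-10.59861756  -2.32615316  14.47405621] 19.640799331288168
claw L,R (331, np.float64(4.6)) (265, np.float64(4.6)) bottom L,R (414, np.float64(1.9)) (389, np.float64(2.3))
[580.9  16.   83.4] [3.1411e+00 3.0000e-03 2.1720e-01] [-10.7  -2.4  14.3]
```

View pics/d5.png

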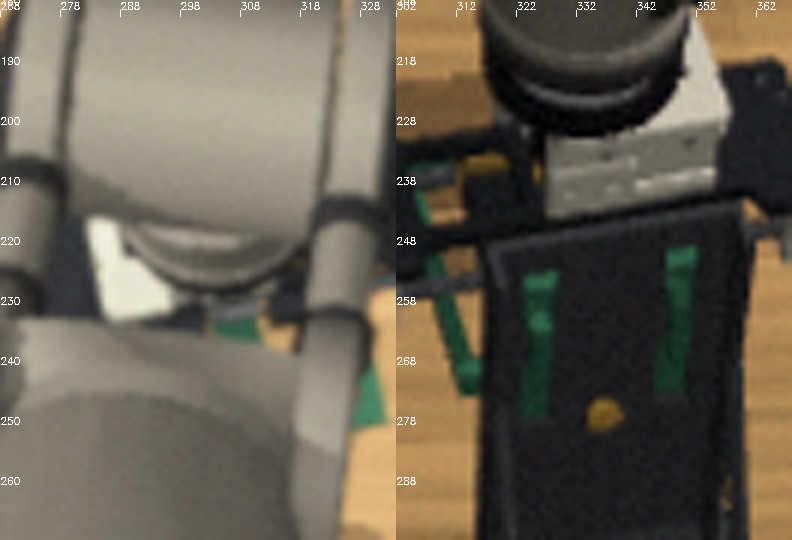

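```bash
cat >> e.py <<'E'
def pin(im):
    h=cv2.cvtColor(im,cv2.COLOR_BGR2HSV);m=((h[...,0]>15)&(h[...,0]<32)&(h[...,1]>130)&(h[...,2]>60)).astype(np.uint8)
    m[:390]=0;m[436:]=0;m[:,:180]=0;m[:,240:]=0
    M=cv2.moments(m,True);return round(M["m10"]/M["m00"],1),round(M["m01"]/M["m00"],1),M["m00"]
print("pin",pin(np.clip(im,0,255).astype(np.uint8)))
E
python3 e.py; python3 - <<'E'
import io,contextlib
with contextlib.redirect_stdout(io.StringIO()):
    from e import *
for i in range(1,6): print(i,pin(cv2.imread(f"pics/d{i}.png")[:,396:].copy()))
E
```

```text
claw L,R (331, np.float64(4.4)) (265, np.float64(4.9)) bottom L,R (414, np.float64(1.8)) (390, np.float64(1.9))
[580.9  16.   83.4] [3.1411e+00 3.0000e-03 2.1720e-01] [-11.2  -2.2  14.8]
pin (208.0, 414.2, 894.0)
1 (207.9, 414.1, 910.0)
2 (208.0, 414.2, 894.0)
3 (208.1, 414.2, 893.0)
4 (207.7, 414.2, 893.0)
5 (207.9, 414.3, 902.0)
```

servo_tool --pt "0 0 -0.01" --pt "0 0 -0.01" --pt "0 0 -0.01" --pt "0 0 0" --pt "0 0 0" --pt "0 0 0" --pt "0 0 0" --pt "0 0 0" --spin '[0,0,0,0,0,0,0,0]'

```text
time: 26.8
tool_pos: [580.8, 16.6, 86.7]
tcp_rot: [-3.141, 0.005, 0.217]
contact_force: [-6.2, -1.9, -7.1]
grip_width: 19.7
finger_force: 30.0
```

```bash
python3 e.py
```

```text
claw L,R (327, np.float64(3.5)) (264, np.float64(2.3)) bottom L,R (415, np.float64(2.2)) (389, np.float64(2.0))
[580.8  16.6  86.7] [-3.1406  0.0047  0.217 ] [-6.2 -3.3 -6.5]
pin (207.8, 414.1, 903.0)
```

servo_tool --pt "-0.01 0 0.01" --pt "0 0 0.01" --pt "0 0 0.01" --pt "0 0 0.01" --pt "0 0 0.01" --pt "0 0 0" --pt "0 0 0" --pt "0 0 0" --spin '[0,0,0,0,0,0,0,0]'

```text
time: 27.85
tool_pos: [581.0, 16.1, 82.7]
tcp_rot: [3.14, -0.003, 0.217]
contact_force: [-16.3, 0.1, 29.8]
grip_width: 20.0
finger_force: 30.0
```

```bash
python3 e.py
```

```text
claw L,R (329, np.float64(4.7)) (266, np.float64(2.9)) bottom L,R (414, np.float64(1.4)) (390, np.float64(1.6))
[581.   16.1  82.7] [ 3.1401 -0.0032  0.2171] [-17.1  -1.2  30.3]
pin (207.9, 414.3, 899.0)
```

servo_tool --pt "-0.01 0 -0.01" --pt "0 0 -0.01" --pt "0 0 0" --pt "0 0 0" --pt "0 0 0" --pt "0 0 0" --pt "0 0 0" --pt "0 0 0" --spin '[0,0,0,0,0,0,0,0]'

```text
time: 28.9
tool_pos: [580.9, 16.1, 82.9]
tcp_rot: [3.141, -0.005, 0.217]
contact_force: [4.0, 2.1, 3.1]
grip_width: 19.9
finger_force: 30.0
```

servo_tool --hand -0.2 --pt "0 0 0" --pt "0 0 0" --pt "0 0 -0.02" --pt "0 0 -0.06" --pt "0 0 -0.15" --pt "0 0 -0.2" --pt "-0.1 0 -0.2" --pt "-0.2 0 0" --spin '[0,0,0,0,0,0,0,0]'

```text
time: 29.9
tool_pos: [522.0, 2.5, 211.9]
tcp_rot: [3.138, -0.008, 0.217]
contact_force: [-0.5, -0.0, 0.4]
grip_width: 37.0
finger_force: 0.0
```

```bash
python3 e.py; python3 v.py pics/d6.png; python3 - <<'E'
import cv2
a=cv2.imread("pics/d6.png");print(a.shape)
E
```

```text
claw L,R (331, np.float64(3.7)) (265, np.float64(3.3)) bottom L,R (414, np.float64(2.0)) (392, np.float64(1.2))
[515.4   2.3 209.8] [3.1409e+00 1.1000e-03 2.1730e-01] [-3.3  0.6 -1.2]
pin (207.9, 414.3, 884.0)
[515.39118937   2.29259444 209.77056434] [3.14087002e+00 1.14778601e-03 2.17255079e-01] [-3.26815483  0.59988423 -1.24609422] 36.55822897677133
(540, 792, 3)
```

View pics/d6.png

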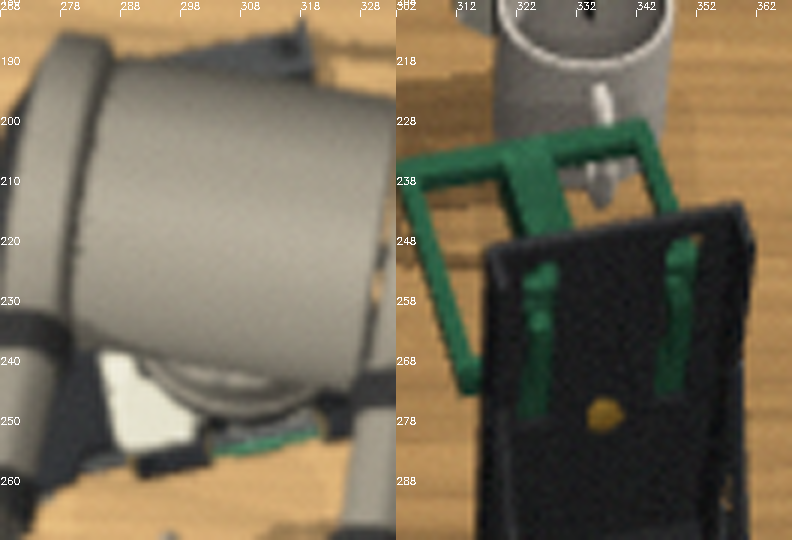

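```bash
python3 - <<'E'
from m import *
def W(b,p,th):   # th: front-down pitch about plate bottom-back edge (65,0)
    p=np.array(p,float);dx,dz=p[0]-65,p[2];c,s_=np.cos(th),np.sin(th)
    q=np.array([b[0]+65+c*dx-s_*dz,b[1]+p[1],b[2]+s_*dx+c*dz]);return [*(u+R.T@q[:2]),q[2]]
pts=[(-65,-55,30),(-65,55,30),(57,-55,20),(79,-28,82),(79,28,82)]
for z in(90,94):
  for th in(-.03,0,.03,.06):
    P=proj(s,[W((-65,0,z),p,th) for p in pts]);print(z,th,((P-[302,208]+.5)*6).round().tolist())
f=cv2.cvtColor(s["frame"],cv2.COLOR_BGR2HSV);m=((f[...,0]>65)&(f[...,0]<92)&(f[...,1]>80)).astype(np.uint8)
for y in range(224,280): print(y,''.join('#' if v else '.' for v in m[y,296:356]))
E
```

```text
90 -0.03 [[0.0, 149.0], [255.0, 106.0], [66.0, 399.0], [152.0, 342.0], [292.0, 317.0]]
90 0 [[-0.0, 153.0], [254.0, 111.0], [66.0, 399.0], [150.0, 337.0], [291.0, 312.0]]
90 0.03 [[-1.0, 158.0], [253.0, 115.0], [66.0, 398.0], [149.0, 331.0], [289.0, 306.0]]
90 0.06 [[-1.0, 163.0], [252.0, 120.0], [65.0, 397.0], [147.0, 325.0], [288.0, 301.0]]
94 -0.03 [[0.0, 143.0], [256.0, 100.0], [66.0, 394.0], [152.0, 336.0], [293.0, 311.0]]
94 0 [[-0.0, 147.0], [255.0, 104.0], [66.0, 393.0], [151.0, 330.0], [292.0, 305.0]]
94 0.03 [[-1.0, 152.0], [254.0, 109.0], [66.0, 392.0], [149.0, 325.0], [290.0, 300.0]]
94 0.06 [[-1.0, 156.0], [253.0, 114.0], [65.0, 391.0], [147.0, 319.0], [288.0, 294.0]]
224 ............................................................
225 ............................................................
226 ............................................................
227 ............................................................
228 ............................................####............
229 .....................................###########............
230 ................
[... 2529 characters left out ...]
......#####......#####.................#####......
270 ................####.......#####.................#####......
271 .................####......#####.................#####......
272 .................###.......#####.................#####......
273 ..................#........#####.................##.........
274 ...........................#####............................
275 ..........................######............................
276 ..........................#####.............................
277 ..........................###...............................
278 ............................................................
279 ............................................................
```

```bash
python3 - <<'E'
from h import *
o=monitor.get_obs();print(o["tool_pos"],o["time"])
plan([(618.5,25.7,210,.2168,4),(618.5,25.7,188,.2168,2),(618.5,25.7,188,.2168,2)])
E
```

```text
[520.1539332    2.70108943 209.04530416] 30.1
[[0.126, -0.002, -0.001], [0.126, -0.002, -0.001], [0.126, -0.001, -0.001], [0.127, -0.002, -0.002], [-0.0, 0.0, 0.055], [-0.0, 0.0, 0.055], [-0.0, 0.0, 0.0], [-0.0, 0.0, 0.0]] [np.float64(-0.0), np.float64(-0.0), np.float64(-0.0), np.float64(-0.0), np.float64(-0.0), np.float64(-0.0), np.float64(-0.0), np.float64(-0.0)]
end [618.5  25.7 188. ] 0.2163
```

servo_tool --hand -1 --pt "0.126 -0.002 -0.001" --pt "0.126 -0.002 -0.001" --pt "0.126 -0.001 -0.001" --pt "0.12 -0.002 -0.002" --pt "0 0 0.05" --pt "0 0 0.05" --pt "0 0 0" --pt "0 0 0" --spin '[0,0,0,0,0,0,0,0]'

```text
time: 31.1
tool_pos: [616.8, 25.5, 189.2]
tcp_rot: [3.141, -0.0, 0.217]
contact_force: [-0.9, 0.4, -0.6]
grip_width: 0.5
finger_force: 0.0
```

servo_tool --pt "0.008 0 0.01" --pt "0 0 0.01" --pt "0 0 0.01" --pt "0 0 0.01" --pt "0 0 0.01" --pt "0 0 0.005" --pt "0 0 0" --pt "0 0 0" --spin '[0,0,0,0,0,0,0,0]'

```text
time: 32.1
tool_pos: [618.7, 26.0, 179.7]
tcp_rot: [3.141, -0.002, 0.217]
contact_force: [-3.7, 0.1, 10.3]
grip_width: 0.3
finger_force: 4.9
```

servo_tool --pt "0 0 0.01" --pt "0 0 0.01" --pt "0 0 0" --pt "0 0 -0.01" --pt "0 0 -0.04" --pt "-0.05 0 -0.15" --pt "-0.15 0.1 -0.15" --pt "-0.15 0.2 0" --spin '[0,0,0,0,0,0,0,0]'

```text
time: 33.1
tool_pos: [563.8, -47.5, 246.4]
tcp_rot: [3.14, -0.005, 0.219]
contact_force: [1.4, -0.3, 0.0]
grip_width: 0.6
finger_force: 0.0
```

```bash
python3 - <<'E'
from h import *
t=cap("top")
o=monitor.get_obs();p=o["tool_pos"];print(p,o["tcp_rot"])
yd=.173
# dish from top
f=cv2.cvtColor(t["frame"],cv2.COLOR_BGR2HSV);m=((f[...,0]>98)&(f[...,0]<125)&(f[...,1]>90)).astype(np.uint8)
m[:235]=0;m[305:]=0;m[:,:375]=0;m[:,435:]=0
cn=max(cv2.findContours(m,0,2)[0],key=cv2.contourArea);q=cv2.boxPoints(cv2.minAreaRect(cn));P=plane(t,q,30)
print(P.mean(0),P[:,:2].round(1).tolist())
plan([(540,-110,240,.2168,3),(474.5,-254.5,200,yd,5),(474.5,-254.5,45,yd,4),(474.5,-254.5,4,yd,3),(474.5,-254.5,4,yd,1)])
E
```

```text
[561.0557518  -53.15780659 245.16762512] [3.13755784e+00 1.47857277e-04 2.15406417e-01]
[ 473.81262495 -254.16916371   30.        ] [[514.9, -215.1], [527.3, -276.0], [432.5, -293.0], [420.5, -232.6]]
[[-0.055, 0.085, 0.009], [-0.054, 0.085, 0.008], [-0.055, 0.085, 0.009], [-0.095, 0.127, 0.04], [-0.094, 0.128, 0.04], [-0.093, 0.129, 0.04], [-0.091, 0.129, 0.04], [-0.091, 0.13, 0.04]] [np.float64(-0.0), np.float64(-0.0), np.float64(-0.001), np.float64(0.006), np.float64(0.005), np.float64(0.006), np.float64(0.005), np.float64(0.006)]
[[0.0, 0.0, 0.194], [0.0, 0.0, 0.194], [0.0, 0.0, 0.193], [0.0, 0.0, 0.194], [0.0, 0.0, 0.068], [0.0, 0.0, 0.068], [0.0, 0.0, 0.069], [0.0, 0.0, -0.0]] [np.float64(-0.0), np.float64(-0.0), np.float64(-0.0), np.float64(-0.0), np.float64(-0.0), np.float64(-0.0), np.float64(-0.0), np.float64(-0.0)]
end [ 474.4 -254.4    4. ] 0.173
```

servo_tool --hand 1 --pt "-0.055 0.085 0.009" --pt "-0.054 0.085 0.008" --pt "-0.055 0.085 0.009" --pt "-0.095 0.127 0.04" --pt "-0.094 0.128 0.04" --pt "-0.093 0.129 0.04" --pt "-0.09 0.105 0.04" --pt "0 0 0" --spin '[0,0,0,0.006,0.005,0.006,0.005,0]'

```text
time: 34.15
tool_pos: [487.9, -216.9, 205.8]
tcp_rot: [-3.141, 0.001, 0.18]
contact_force: [0.3, 0.0, 0.2]
grip_width: 76.0
finger_force: 0.0
```

```bash
python3 - <<'E'
from h import *
plan([(474.5,-254.8,45,.178,4),(474.5,-254.8,4.5,.178,3),(474.5,-254.8,4.5,.178,1)])
print(monitor.get_obs()["tool_pos"])
E
```

```text
[[-0.025, 0.044, 0.201], [-0.025, 0.044, 0.201], [-0.025, 0.043, 0.201], [-0.025, 0.044, 0.201], [0.0, -0.0, 0.068], [0.0, -0.0, 0.067], [0.0, -0.0, 0.068], [0.0, -0.0, -0.0]] [np.float64(0.0), np.float64(0.0), np.float64(0.001), np.float64(0.0), np.float64(0.0), np.float64(0.0), np.float64(0.0), np.float64(0.0)]
end [ 474.4 -254.9    4.4] 0.1781
[ 487.875631   -216.88722177  205.82342229]
```

servo_tool --hand 1 --pt "-0.05 0.088 0.1" --pt "-0.05 0.087 0.15" --pt "0 0 0.2" --pt "0 0 0.2" --pt "0 0 0.1" --pt "0 0 0.02" --pt "0 0 0" --pt "0 0 0" --spin '[0,0,0,0,0,0,0,0]'

```text
time: 35.15
tool_pos: [476.5, -253.7, 53.9]
tcp_rot: [3.14, -0.002, 0.183]
contact_force: [0.5, -0.9, -0.2]
grip_width: 92.1
finger_force: 0.0
```

servo_tool --pt "-0.011 0.004 0.1" --pt "0 0 0.08" --pt "0 0 0.05" --pt "0 0 0.017" --pt "0 0 0" --pt "0 0 0" --pt "0 0 0" --pt "0 0 0" --spin '[0,0,0,0,0,0,0,0]'

```text
time: 36.15
tool_pos: [473.8, -254.7, 3.6]
tcp_rot: [3.141, -0.0, 0.182]
contact_force: [0.9, -0.1, -0.5]
grip_width: 91.6
finger_force: 0.0
```

servo_tool --hand -1 --pt "0 0 0" --pt "0 0 0" --pt "0 0 0" --pt "0 0 0" --pt "0 0 -0.05" --pt "0 0 -0.15" --pt "0 0 -0.25" --pt "0 0 -0.25" --spin '[0,0,0,0,0,0,0,0]'

```text
time: 37.15
tool_pos: [473.2, -254.1, 144.8]
tcp_rot: [-3.141, 0.001, 0.182]
contact_force: [0.4, -0.7, -3.6]
grip_width: 62.1
finger_force: 30.0
```

```bash
python3 - <<'E'
from h import *
u=np.array([631.2,28.5]);c,s=np.cos(.2168),np.sin(.2168)
g=u-68*np.array([c,s]);print(g,monitor.get_obs()["tool_pos"])
plan([(475,-250,190,.18,1),(*g,200,.2168,8),(*g,160,.2168,5),(*g,160,.2168,2)])
E
```

```text
[564.79182653  13.87281653] [ 473.16238949 -254.10194723  144.82067163]
[[0.013, -0.019, -0.226], [0.085, -0.152, -0.006], [0.086, -0.152, -0.006], [0.086, -0.151, -0.006], [0.087, -0.151, -0.006], [0.088, -0.15, -0.006], [0.088, -0.15, -0.007], [0.089, -0.15, -0.006]] [np.float64(0.001), np.float64(-0.003), np.float64(-0.003), np.float64(-0.003), np.float64(-0.003), np.float64(-0.003), np.float64(-0.003), np.float64(-0.002)]
[[0.089, -0.149, -0.007], [0.0, -0.0, 0.04], [0.0, -0.0, 0.04], [0.0, -0.0, 0.04], [0.0, -0.0, 0.04], [0.0, -0.0, 0.04], [0.0, -0.0, 0.0], [0.0, -0.0, 0.0]] [np.float64(-0.003), np.float64(0.0), np.float64(0.0), np.float64(0.0), np.float64(0.0), np.float64(0.0), np.float64(0.0), np.float64(0.0)]
end [564.8  13.8 160. ] 0.2168
```

servo_tool --pt "0.013 -0.019 -0.226" --pt "0.085 -0.152 -0.006" --pt "0.086 -0.152 -0.006" --pt "0.086 -0.151 -0.006" --pt "0.087 -0.151 -0.006" --pt "0.088 -0.15 -0.006" --pt "0.088 -0.15 -0.007" --pt "0.089 -0.15 -0.006" --spin '[0,-0.003,-0.003,-0.003,-0.003,-0.003,-0.003,-0.003]'

```text
time: 38.15
tool_pos: [553.5, -18.2, 197.3]
tcp_rot: [-3.141, 0.001, 0.215]
contact_force: [0.8, -1.3, -3.6]
grip_width: 61.8
finger_force: 30.0
```

servo_tool --pt "0.08 -0.14 0" --pt "0 0 0.04" --pt "0 0 0.04" --pt "0 0 0.06" --pt "0 0 0.04" --pt "0 0 0.04" --pt "0 0 0" --pt "0 0 0" --spin '[-0.003,0,0,0,0,0,0,0]'

```text
time: 39.15
tool_pos: [563.7, 11.2, 153.3]
tcp_rot: [3.141, -0.0, 0.22]
contact_force: [0.9, -0.3, -3.2]
grip_width: 62.0
finger_force: 30.0
```

```bash
python3 - <<'E'
from h import *
o=monitor.get_obs();p=o["tool_pos"];u=np.array([631.2,28.5]);c,s=np.cos(.2168),np.sin(.2168)
g=u-67*np.array([c,s]);d=g-p[:2]
print(p,o["tcp_rot"],"tool x,y units",[(c*d[0]+s*d[1])/200,(s*d[0]-c*d[1])/200],o["contact_force"])
E
```

```text
[563.66119744  11.23418503 153.33339561] [ 3.14132464e+00 -4.65412761e-04  2.19857336e-01] tool x,y units [np.float64(0.013358732320757589), np.float64(-0.011668292585472813)] [ 0.88461349 -0.32377682 -3.23622087]
```

servo_tool --pt "0.013 -0.012 0.035" --pt "0 0 0.035" --pt "0 0 0.035" --pt "0 0 0.025" --pt "0 0 0.01" --pt "0 0 0.01" --pt "0 0 0" --pt "0 0 0" --spin '[0,0,0,0,0,0,0,0]'

```text
time: 40.15
tool_pos: [565.6, 14.2, 123.3]
tcp_rot: [3.141, -0.0, 0.22]
contact_force: [0.1, -1.1, -3.0]
grip_width: 62.0
finger_force: 30.0
```

servo_tool --pt "0 0 0.005" --pt "0 0 0.005" --pt "0 0 0.005" --pt "0 0 0" --pt "0 0 0" --pt "0 0 0" --pt "0 0 0" --pt "0 0 0" --spin '[0,0,0,0,0,0,0,0]'

```text
time: 41.15
tool_pos: [565.3, 14.1, 121.1]
tcp_rot: [3.141, -0.0, 0.22]
contact_force: [-4.1, -0.1, 3.7]
grip_width: 61.7
finger_force: 30.0
```

servo_tool --hand 0.7 --pt "0 0 0" --pt "0 0 0" --pt "0 0 0" --pt "0 0 -0.03" --pt "0 0 -0.1" --pt "0 0 -0.2" --pt "0 0 -0.2" --pt "0 0 0" --spin '[0,0,0,0,0,0,0,0]'

```text
time: 42.15
tool_pos: [567.3, 14.1, 230.0]
tcp_rot: [3.139, -0.007, 0.22]
contact_force: [0.1, 0.1, -0.5]
grip_width: 77.8
finger_force: 0.0
```

```bash
python3 - <<'E'
from h import *
s=cap("scene")
o=monitor.get_obs();print(o["tool_pos"],o["tcp_rot"][2])
plan([(590,100,228,.25,2),(608,296,200,.51,6),(608,296,60,.52,5),(608,296,60,.52,3)])
E
```

```text
[566.13686496  14.17729748 227.77488884] 0.21995217249527954
[[0.105, -0.196, -0.001], [0.108, -0.195, -0.0], [0.055, -0.155, 0.023], [0.062, -0.152, 0.023], [0.068, -0.149, 0.023], [0.075, -0.146, 0.024], [0.081, -0.143, 0.023], [0.086, -0.139, 0.024]] [np.float64(-0.01), np.float64(-0.009), np.float64(-0.028), np.float64(-0.028), np.float64(-0.027), np.float64(-0.028), np.float64(-0.027), np.float64(-0.028)]
[[0.0, 0.0, 0.14], [0.0, 0.0, 0.14], [0.0, 0.0, 0.14], [0.0, 0.0, 0.14], [0.0, 0.0, 0.14], [0.0, 0.0, -0.0], [0.0, 0.0, -0.0], [0.0, 0.0, -0.0]] [np.float64(-0.001), np.float64(-0.001), np.float64(-0.001), np.float64(-0.002), np.float64(-0.001), np.float64(-0.0), np.float64(-0.0), np.float64(-0.0)]
end [607.9 296.   60. ] 0.52
```

servo_tool --hand -0.2 --pt "0.105 -0.196 0" --pt "0.108 -0.195 0" --pt "0.055 -0.155 0.023" --pt "0.062 -0.152 0.023" --pt "0.068 -0.149 0.023" --pt "0.075 -0.146 0.024" --pt "0.081 -0.143 0.023" --pt "0.086 -0.139 0.024" --spin '[-0.01,-0.009,-0.028,-0.028,-0.027,-0.028,-0.027,-0.028]'

```text
time: 43.2
tool_pos: [606.7, 296.9, 196.3]
tcp_rot: [-3.141, 0.003, 0.512]
contact_force: [1.4, -0.6, 0.4]
grip_width: 36.6
finger_force: 0.0
```

servo_tool --pt "0 0 0.14" --pt "0 0 0.14" --pt "0 0 0.14" --pt "0 0 0.14" --pt "0 0 0.14" --pt "0 0 0" --pt "0 0 0" --pt "0 0 0" --spin '[0,0,0,0,0,0,0,0]'

```text
time: 44.2
tool_pos: [608.0, 296.3, 59.5]
tcp_rot: [3.141, -0.002, 0.511]
contact_force: [-0.3, -0.5, 0.3]
grip_width: 36.5
finger_force: 0.0
```

```bash
python3 - <<'E'
from h import *
o=monitor.get_obs();print(o["tool_pos"],o["tcp_rot"][2])
plan([(608,295.5,17,.52,5),(608,295.5,17,.52,3)])
E
```

```text
[608.00311217 296.33996174  59.49945845] 0.5105314559760572
[[-0.0, 0.001, 0.042], [-0.001, 0.001, 0.043], [-0.0, 0.001, 0.042], [-0.001, 0.0, 0.043], [-0.0, 0.001, 0.042], [-0.0, -0.0, 0.0], [-0.0, -0.0, 0.0], [-0.0, -0.0, 0.0]] [np.float64(-0.001), np.float64(-0.001), np.float64(-0.001), np.float64(-0.002), np.float64(-0.001), np.float64(-0.0), np.float64(-0.0), np.float64(-0.0)]
end [608.  295.4  17.1] 0.52
```

servo_tool --pt "0 0.003 0.06" --pt "0 0 0.06" --pt "0 0 0.04" --pt "0 0 0.015" --pt "0 0 0" --pt "0 0 0" --pt "0 0 0" --pt "0 0 0" --spin '[-0.005,0,0,0,0,0,0,0]'

```text
time: 45.2
tool_pos: [607.7, 295.6, 23.2]
tcp_rot: [3.141, -0.0, 0.518]
contact_force: [-0.0, 0.3, 0.8]
grip_width: 36.7
finger_force: 0.0
```

servo_tool --hand -1 --pt "0 0 0" --pt "0 0 0" --pt "0 0 0" --pt "0 0 0" --pt "0 0 -0.05" --pt "0 0 -0.15" --pt "0 0 -0.25" --pt "0 0 -0.25" --spin '[0,0,0,0,0,0,0,0]'

```text
time: 46.2
tool_pos: [607.3, 295.5, 164.9]
tcp_rot: [-3.142, 0.0, 0.518]
contact_force: [0.6, -0.2, -3.1]
grip_width: 14.0
finger_force: 29.9
```

```bash
python3 - <<'E'
from h import *
o=monitor.get_obs();print(o["tool_pos"],o["tcp_rot"],o["grip_width"],o["contact_force"])
for n,roi in(("scene",(295,225,60,50)),("top",(285,195,50,65))):
    c=cap(n);f=cv2.cvtColor(c["frame"],cv2.COLOR_BGR2HSV);m=((f[...,0]>98)&(f[...,0]<125)&(f[...,1]>90)).astype(np.uint8)
    k=np.zeros_like(m);x,y,w,h=roi;k[y:y+h,x:x+w]=m[y:y+h,x:x+w]
    if n=="top": k=np.zeros_like(m);k[215:260,285:340]=m[215:260,285:340]
    else: k=np.zeros_like(m);k[195:255,290:365]=m[195:255,290:365]
    cn=cv2.findContours(k,0,2)[0]
    if not cn: print(n,"none");continue
    cn=max(cn,key=cv2.contourArea);q=cv2.boxPoints(cv2.minAreaRect(cn));P=plane(c,q,150)
    print(n,cv2.contourArea(cn),q.round(1).tolist(),P.mean(0).round(1),P[:,:2].round(1).tolist())
    if n=="scene":
        for y in range(195,250): print(y,''.join('#' if v else '.' for v in k[y,300:360]))
E
```

```text
[607.25925421 295.52022051 164.86009375] [-3.14151027e+00  3.69073041e-04  5.18451181e-01] 14.027484560368647 [ 0.58341036 -0.23421588 -3.0549503 ]
scene 471.0 [[311.3999938964844, 229.1999969482422], [339.1000061035156, 224.3000030517578], [342.5, 243.89999389648438], [314.8999938964844, 248.8000030517578]] [551.6   8.8 150. ] [[528.6, -28.8], [512.8, 39.8], [575.1, 45.6], [590.0, -21.2]]
195 ............................................................
196 ............................................................
197 ............................................................
198 ............................................................
199 ............................................................
200 ............................................................
201 ............................................................
202 ............................................................
203 ............................................................
204 ............................................................
205 .....................................................
[... 2412 characters left out ...]

243 ................###########################.................
244 ................#########################.#.................
245 .................####################.......................
246 .................##############.............................
247 .................#########..................................
248 ..................##........................................
249 ............................................................
top 733.5 [[289.79998779296875, 215.1999969482422], [313.70001220703125, 210.5], [320.79998779296875, 245.8000030517578], [296.8999938964844, 250.60000610351562]] [558.4  14.9 150. ] [[596.2, 54.3], [609.5, -4.9], [520.5, -24.2], [507.5, 34.4]]
```

```bash
python3 - <<'E'
from h import *
c=cap("top");f=cv2.cvtColor(c["frame"],cv2.COLOR_BGR2HSV);m=((f[...,0]>98)&(f[...,0]<125)&(f[...,1]>90)).astype(np.uint8)
k=np.zeros_like(m);k[195:262,270:340]=m[195:262,270:340]
cn=max(cv2.findContours(k,0,2)[0],key=cv2.contourArea);q=cv2.boxPoints(cv2.minAreaRect(cn));P=plane(c,q,149)
print(P.mean(0).round(1),P[:,:2].round(1).tolist(),np.linalg.norm(np.diff(P,axis=0),axis=1))
for y in range(205,256): print(y,''.join('#' if v else '.' for v in k[y,280:330]))
E
```

```text
[564.1  15.6 149. ] [[607.1, 56.8], [620.8, -3.6], [520.9, -25.2], [507.6, 34.4]] [ 61.84713939 102.19824837  61.00187465]
205 ..................................................
206 ..................................................
207 .............................#####................
208 ........................##########................
209 ...................###############................
210 ..............#####################...............
211 ..........#########################...............
212 ..........#########################...............
213 ..........#########################...............
214 ...........########################...............
215 ..........#########################...............
216 ..........#########################...............
217 ...........#########################..............
218 ............########################..............
219 ............########################..............
220 ............########################..............
221 .............#######################..............
222 .............########################.
[... 1127 characters left out ...]
.......########################.........
244 .................########################.........
245 .................########################.........
246 ..................####################............
247 ..................################................
248 ..................#############...................
249 ..................#####...........................
250 ..................................................
251 ..................................................
252 ..................................................
253 ..................................................
254 ..................................................
255 ..................................................
```

```bash
python3 - <<'E'
from h import *
plan([(580,260,200,.5,2),(530,120,215,.32,4),(545,10.3,215,.22,4),(565.1,14.9,200,.22,2),(565.1,14.9,190,.22,2),(565.1,14.9,190,.22,2)])
E
```

```text
[[-0.108, 0.043, -0.081], [-0.108, 0.043, -0.082], [-0.139, 0.124, -0.019], [-0.133, 0.13, -0.019], [-0.127, 0.135, -0.018], [-0.12, 0.141, -0.019], [-0.025, 0.136, 0.0], [-0.022, 0.137, 0.0]] [np.float64(0.006), np.float64(0.006), np.float64(0.029), np.float64(0.028), np.float64(0.029), np.float64(0.028), np.float64(0.016), np.float64(0.016)]
[[-0.019, 0.137, 0.0], [-0.015, 0.138, 0.0], [0.051, -0.0, 0.038], [0.052, -0.001, 0.037], [-0.0, 0.0, 0.025], [-0.0, 0.0, 0.025], [-0.0, 0.0, 0.0], [-0.0, 0.0, 0.0]] [np.float64(0.016), np.float64(0.016), np.float64(0.0), np.float64(0.0), np.float64(0.0), np.float64(0.0), np.float64(0.0), np.float64(0.0)]
end [565.1  15.  190. ] 0.2201
```

servo_tool --pt "-0.108 0.043 -0.081" --pt "-0.108 0.043 -0.082" --pt "-0.139 0.124 -0.019" --pt "-0.133 0.13 -0.019" --pt "-0.127 0.135 -0.018" --pt "-0.12 0.141 -0.019" --pt "-0.025 0.136 0" --pt "-0.022 0.137 0" --spin '[0.006,0.006,0.029,0.028,0.029,0.028,0.016,0.016]'

```text
time: 47.35
tool_pos: [535.1, 63.7, 209.5]
tcp_rot: [-3.141, 0.002, 0.269]
contact_force: [0.1, -0.8, -2.1]
grip_width: 14.0
finger_force: 29.9
```

servo_tool --pt "-0.019 0.137 0" --pt "-0.015 0.138 0" --pt "0.051 0 0.038" --pt "0.052 -0.001 0.037" --pt "0 0 0.025" --pt "0 0 0.025" --pt "0 0 0" --pt "0 0 0" --spin '[0.016,0.016,0,0,0,0,0,0]'

```text
time: 48.35
tool_pos: [563.5, 14.5, 186.0]
tcp_rot: [3.141, -0.0, 0.22]
contact_force: [-0.6, 0.1, -1.1]
grip_width: 13.8
finger_force: 29.9
```

```bash
python3 - <<'E'
from h import *
print(monitor.get_obs()["tool_pos"])
plan([(565.1,14.9,176,.22,2),(565.1,14.9,164,.22,4),(565.1,14.9,164,.22,2)])
E
```

```text
[563.50796041  14.46555341 185.95334872]
[[0.004, -0.0, 0.025], [0.004, -0.0, 0.025], [0.0, -0.0, 0.015], [0.0, -0.0, 0.015], [0.0, -0.0, 0.015], [0.0, -0.0, 0.015], [0.0, -0.0, -0.0], [0.0, -0.0, -0.0]] [np.float64(0.0), np.float64(0.0), np.float64(0.0), np.float64(0.0), np.float64(0.0), np.float64(0.0), np.float64(0.0), np.float64(0.0)]
end [565.1  14.8 164. ] 0.2202
```

servo_tool --pt "0.004 0 0.025" --pt "0.004 0 0.025" --pt "0 0 0.015" --pt "0 0 0.015" --pt "0 0 0.015" --pt "0 0 0.01" --pt "0 0 0" --pt "0 0 0" --spin '[0,0,0,0,0,0,0,0]'

```text
time: 49.35
tool_pos: [565.2, 14.7, 164.8]
tcp_rot: [3.141, -0.0, 0.22]
contact_force: [0.1, -0.2, -0.1]
grip_width: 13.9
finger_force: 29.9
```

servo_tool --pt "0 0 0.005" --pt "0 0 0.005" --pt "0 0 0.004" --pt "0 0 0" --pt "0 0 0" --pt "0 0 0" --pt "0 0 0" --pt "0 0 0" --spin '[0,0,0,0,0,0,0,0]'

```text
time: 50.35
tool_pos: [565.1, 14.4, 163.2]
tcp_rot: [3.141, -0.001, 0.22]
contact_force: [-3.7, -1.3, 6.7]
grip_width: 13.6
finger_force: 30.0
```

Seated, with 6.7 N of reaction. I'll release and retreat upward.

servo_tool --hand -0.3 --pt "0 0 0" --pt "0 0 0" --pt "0 0 0" --pt "0 0 -0.03" --pt "0 0 -0.1" --pt "0 0 -0.2" --pt "-0.1 0.15 -0.15" --pt "-0.2 0.2 0" --spin '[0,0,0,0,0,0,0,0]'

```text
time: 51.35
tool_pos: [523.3, -67.3, 260.7]
tcp_rot: [3.139, -0.006, 0.223]
contact_force: [0.3, -1.3, -0.3]
grip_width: 32.2
finger_force: 0.0
```

servo_tool --pt "-0.1 0.25 0" --pt "-0.1 0.25 0" --pt "0 0.2 0" --pt "0 0 0" --pt "0 0 0" --pt "0 0 0" --pt "0 0 0" --pt "0 0 0" --spin '[0,0,0,0,0,0,0,0]'

```text
time: 52.35
tool_pos: [513.4, -211.5, 258.1]
tcp_rot: [3.141, -0.0, 0.221]
contact_force: [-0.3, -0.7, 0.4]
grip_width: 32.2
finger_force: 0.0
```

```bash
python3 - <<'E'
from h import *
print(monitor.get_obs()["tool_pos"],monitor.get_obs()["time"])
for n,(x0,x1,y0,y1) in(("top",(270,340,190,262)),("scene",(290,365,195,262))):
    c=cap(n);f=cv2.cvtColor(c["frame"],cv2.COLOR_BGR2HSV)
    B=(f[...,0]>98)&(f[...,0]<125)&(f[...,1]>90);H=((f[...,0]<15)|(f[...,0]>170))&(f[...,1]>80)&(f[...,2]<140);G=(f[...,0]>65)&(f[...,0]<92)&(f[...,1]>80)
    for y in range(y0,y1): print(y,''.join('B' if B[y,x] else 'h' if H[y,x] else 'g' if G[y,x] else '.' for x in range(x0,x1)))
    ys,xs=np.nonzero(H[y0:y1,x0:x1]);
    print(n,plane(c,[xs.mean()+x0,ys.mean()+y0],186))
E
```

```text
[ 513.40603519 -211.50265804  258.07832825] 52.35
190 ......................................................................
191 ......................................................................
192 ......................................................................
193 ......................................................................
194 ........................................ggg...........................
195 ........................................ggg...........................
196 ........................................ggg...........................
197 ........................................gggg..gg......................
198 ........................................ggggggggg.....................
199 ..................gg...............gggggggggggggg.....................
200 ..................ggg........gggggggggggggggggggg.....................
201 ..................ggg...gggggggggggggggggggggggg......................
202 ..................gggggggggggggggggggggggggggggg......................
203 ...............ggggggggggggggggggggggggggggggggg......................

[... 9105 characters left out ...]
...........
254 ..................gg.............gggggg..................ggggg.............
255 ..................ggg......h.....gggggg..................ggggg.....B.......
256 ...................gg............gggggg..................ggggg.............
257 ...................gg............gggggg.................gggggg.............
258 ...................ggg...........gggggg..................ggggg.............
259 ...................ggg...........gggggg..................ggggg.............
260 ....................gg...........gggggg..................gggg..............
261 ....................gg...........gggggg..................gggg..............
scene [[578.69674085  13.37679581 186.        ]]
```

```bash
python3 -c "
from h import *
print(workorder.close_job())"
```

```text
the job is handed in; nothing more can be done
None
```

The job is handed in: the shelf is hung at home height, the dish is in the middle of it, and the lid is seated and released. I inferred the latch click from the back plate stopping at 180 mm under a downward press and could not see it directly; the shelf hangs about 0.03–0.05 rad front-down against the 0.07 limit, and hand-in returned no verdict.

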